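# Grease the roller bearing of the etching press

## Task

Grease the roller bearing of the bench etching press: swing its gear guard door wide open, take the push-type grease gun out of the wooden block and press its coupler squarely onto the tilted grease nipple behind the door until it snaps on. Then keep pushing, so that the sprung nozzle slides more than half of its stroke into the barrel, and finish while holding the gun pressed like that: do not let go of it. Leave the door open and everything else on the bench where it stands.

Things in the scene. Friction and masses are not known exactly. Their poses are not given: they have to be found in the camera images.
- press: A4 bench etching press, fixed: two green cast side frames, steel rollers, flat bed 172 x 460 mm, 240 mm high. Origin: on the bench below the middle of the shut guard door; the bed's middle is 200 mm behind. Its -x side faces the robot (yaw varies) and carries a grey sheet-steel gear guard, open on top, y -106 to +106 mm, 200 mm high, whose front is the guard door.
- guard (a joint): hinge angle of the guard door, rad: 0 shut, stop at 1.75; wide open: over 1.2. A grey panel 206 mm wide, 4 mm thick, 20 to 210 mm above the bench, hinged upright on its +y edge (left, seen from the robot); starts shut or a little ajar, swings lightly, stays where left. Opening, it turns clockwise seen from above: the handle goes towards -x, then +y.
- guard_handle (a point): grip point on the axis of the guard door's handle, a vertical round steel bar 11 mm thick that stands 35 mm in front of the panel near its right (free) edge. The bar reaches from 30 mm above this point to 51 mm below it and is carried by two 8 mm posts, 20 mm above and 40 mm below this point. The point lies 180 mm above the bench, 30 mm below the door's top; the bar is free to turn in the fingers.
- guard_hinge (a point): point on the door's hinge line at the height of the handle's grip point. The handle's grip point lies 186 mm from the hinge line along the panel and 37 mm in front of the panel's middle plane.
- nipple: steel grease nipple on the upper roller's bearing, 35 to 48 mm behind the shut door, mid-width, leaning 30 degrees from vertical towards the door (press's -x). Origin: under its hexagon; z: outward along its axis; y: level. Hexagon 16 mm wide to z = 5 mm, neck 7 mm thick to 14, head 11 mm thick at 16.5 to 17.5, then a cone to a 4.4 mm tip at 24.
- nipple_tip (a point): the tip of the grease nipple, on its axis (z = 24 mm of the nipple).
- nipple_seat (a point): the point on the nipple's axis (z = 7 mm of the nipple, 17 mm below the tip) where the centre of the coupler's mouth lies when the coupler is snapped fully on.
- gun: push-type grease gun, 159 mm long, 0.3 kg, upright in the wooden block, nozzle down. Origin: centre of the barrel's lower end; z: along the gun to the handle. Barrel 28 mm thick to z = 55 mm; flange 40 mm thick to 61; round handle 26 mm thick to 103. Fingertips may bear on the flange. Below, a sprung 11 mm tube with a 20 mm coupler, its mouth at z = -56 mm.
- gun_grip (a point): middle of the gun's handle, on its axis, z = 83 mm of the gun: 22 mm above the flange's top, 20 mm below the end of the handle.
- nozzle (a joint): how far the sprung nozzle has slid into the barrel, m: 0 out, stroke 0.016; more than half is over 0.008. Its spring pushes with 12 N at the start of the stroke, 20 N at the end. Snapping the coupler over the nipple's head takes about 7 N, so it snaps on before the nozzle slides.
- coupler_mouth (a point): centre of the coupler's mouth at the nozzle's end, bore 13 mm, with four spring jaws inside; it moves along the gun with the nozzle. Fully on, it has gone 17 mm past the nipple's tip.
- tool_block: wooden block 100 x 75 x 64 mm, fixed, with one 26 mm hole through its middle, in which the gun's nozzle hangs while the barrel's lower end rests on the block's top. Origin: centre of its underside. Lift the gun straight up by more than 60 mm to clear it.
- ink_tin: ink tin, 80 mm thick, 62 mm high; leave alone. Origin: centre of its underside.
- brayer: ink roller with a wooden handle, 180 mm long, lying on the bench on the left; leave alone.
- mug: white mug, 80 mm wide, 95 mm high; leave alone.
- tape_roll: roll of paper tape, 90 mm wide, 24 mm high, lying flat; leave alone.
- wrench: steel wrench lying on the bench; leave alone.
- palette_knife: palette knife with a dark wooden handle lying on the bench; leave alone.
- glue: white glue bottle, 64 mm thick, 170 mm high; leave alone.

How it is judged (in metres and radians):
On the way, in this order (a step that is already met when the one before it is completed fails the run):
1. the guard door is swung wide open (more than 1.2 rad) (value of joint guard above 1.2 rad), for 0.2 s.
2. the coupler is snapped squarely onto the nipple: its mouth within 3 mm of the seat point, the gun within 8 degrees of the nipple's axis (distance between coupler_mouth and nipple_seat below 0.003 m and angle between the z axis of gun and the z axis of nipple, either way round below 0.14 rad), for 0.2 s.
At the end, for the whole second after the job is handed in: Guard door open more than 1.2 rad; coupler mouth within 3 mm of the seat point, gun within 0.14 rad of the nipple's axis; the fingers hold the gun at rest, clear of the block, and press it on the nipple with more than 8 N, nozzle more than 8 mm into the barrel (all of step 2 and value of joint guard above 1.2 rad and value of joint nozzle above 0.008 m and contact force between gun and nipple above 8 N and contact force between the fingers and gun above 3 N and contact force between gun and tool_block below 0.5 N and linear speed of gun below 0.02 m/s); the arm keeps its last pose, push and grip.
It fails at once if another thing on the bench is moved by more than 30 mm (distance of any of ink_tin, brayer, mug, tape_roll, wrench, palette_knife, glue from where it was at the start of the episode above 0.03 m).
It also fails if it takes over 61 s, if anything falls off the work surface, if the arm or the gripper's body presses on something with over 40 N, if the wrist force passes 120 N, or if a joint passes its speed limit or range.

## Robot

A 6-joint arm with a two-finger parallel gripper is mounted at the origin on the work surface. World frame = base frame: x ahead of the robot, y to its left, z up, the work surface at z = 0. Lengths are in m, angles in degrees, forces in N, time in s.
With the tool pointing down it reaches from about 0.4 to 0.825 m from the base axis. Payload 7 kg.
Tool frame: the origin (TCP) lies on the centre line of the jaws, within the pads' length; the fingertips stand 19 mm ahead of it and the grasp point (between the pads) is the TCP (r.tip_extent is the distance from the TCP to the fingertips, in m); z points along the fingers, y is the line along which they close (so a half turn about z gives the same grasp; the last joint's range is limited). The gripper opens to 88 mm and grips with 3 to 60 N. Pads are 19 mm wide; open, the fingers measure 130 mm over their backs; the gripper's body (78 mm by 193 mm) begins 47 mm behind the grasp point.
Start: joints at [82.225, 20.546, 0.682, 0, -70.136, -16.507], TCP at [0.278, 0.615, 0.21] pointing down, gripper open.
Joint ranges: [-176.03, 176.03], [-82.01, 121.73], [-58.28, 71.71], [-173.87, 95.51], [-174.79, -0.11], [-173.66, 173.66]. Speed limits (degrees/s): [136.94, 136.94, 172.46, 180, 180, 180].

## Interface

Orientations are given as [roll, pitch, yaw] about the fixed x, y, z axes, in that order (R = Rz(yaw) Ry(pitch) Rx(roll)).
In Python, from plant import r gives the robot as it stands. The module is installed in compiled form; this text tells all that it offers.
- The arm moves only by the tool jog_arm, never from a script. Its argument "deltas" is a list that holds one entry, the list of rows, each a list of 5 numbers: the opening, from -1 (shut) to 1 (fully open), then the shift along the world's x, y, z in cm, then the turn about the world's z in rad. In form: [[[claw, dx, dy, dz, turn], ...]]. A call has 1 to 8 rows; each row shifts and turns the commanded pose from where the row before left it; what a row does not reach is not made up. A row lasts 1/8 s, in which the tool goes at most 62.5 mm and 10.7 degrees, less where a joint would pass 70% of its speed; a pose out of reach is approached as far as the arm can. A call with a gripper value outside its range is refused whole. The fingers move at their own pace and stop on an object; "force" is the grip in N (left out, the last holds). Time passes only in rows, so rows that do not move let the fingers close. It gives the time, the measured TCP pose, the force, the opening and the grip force at its end, in the units of the state.
- r.get_state(): the state, without advancing time (a new reading comes with each control period).
- r.capture(name): name is "scene" or "top" or "wrist"; returns the picture (400x640x3 uint8, blue, green, red); there is no depth.
- r.camera_info(name): a dict with "fx", "fy", "cx", "cy" (pixels), "view" (4x4, takes a point from world to camera coordinates). Camera axes: x right, y up, looking along -z (the intrinsics and any distortion apply to the point x, -y, -z); pixel columns grow to the right and rows downward; lengths in m; the calibration is good to about 2 mm. A picture is of the moment at which its call begins: read the wrist's pose just before it. camera_info takes no time and is no camera call; for the wrist camera it gives the pose at the moment of the call.
- r.close_job(): hands the job in; it is judged then, once.
The state is a dict: "time_s": time; "joints": joint angles; "qd": joint speeds; "joint_torque": joint torques, N m; "tcp_pos": TCP position; "eef_rot": TCP orientation; "contact_force": force on the tool from outside, world axes, zero at the start; "moment": the same for the moment, N m; "gripper_width": finger opening in m; "gripper_force": force on a finger pad.
Only numpy, scipy, OpenCV 4.12 (cv2) and the standard library are available. Lean on these libraries where they do the work, as an engineer would, in place of code of your own. Each camera call takes 0.05 s, during which the arm holds its last target. There are 200 camera calls.

## Working session

There is one attempt and no reset: what is moved stays moved. The work goes in short steps, Python scripts to look and compute and a tool call to move; the robot and the scene stay as the last step left them, time stands still between calls to the robot, and variables do not carry over. Pictures are saved under pics/ and viewed, at most 10 in all, crops included, and the job is handed in when it is done.

Besides the shell and the picture viewer there is one more tool, called after "Request:" as name([rows], argument=value, ...), one row to a line, values as JSON. jog_arm: Moves the arm, as the interface text tells. Its arguments: {"type":"object","properties":{"deltas":{"type":"array"},"force":{"type":"number"}},"required":["deltas"]}

```bash
mkdir -p pics; cat > h.py <<'E'
import numpy as np, cv2
from plant import r
def ray(info,u,v):
    V=np.array(info['view']);R=V[:3,:3];t=V[:3,3]
    d=np.array([(u-info['cx'])/info['fx'],-(v-info['cy'])/info['fy'],-1.])
    d=R.T@d; return -R.T@t, d/np.linalg.norm(d)
def onz(info,u,v,z):
    o,d=ray(info,u,v); return o+d*(z-o[2])/d[2]
def tri(rays):
    A=0;b=0
    for o,d in rays:
        P=np.eye(3)-np.outer(d,d);A=A+P;b=b+P@o
    p=np.linalg.solve(A,b)
    return p,[np.linalg.norm((np.eye(3)-np.outer(d,d))@(p-o)) for o,d in rays]
def proj(info,p):
    V=np.array(info['view']);q=V[:3,:3]@p+V[:3,3]
    return info['cx']+info['fx']*q[0]/-q[2], info['cy']-info['fy']*q[1]/-q[2]
E
python3 - <<'E'
from h import *
s=r.get_state();print(s['time_s'],s['tcp_pos'],s['eef_rot'],s['gripper_width'])
for n in('scene','top','wrist'):
    i=r.camera_info(n);print(n,{k:(np.round(v,3).tolist()) for k,v in i.items()})
    cv2.imwrite(f'pics/{n}0.png',r.capture(n))
E
```

```text
0.0 [0.27737166 0.6148061  0.20932698] [ 1.79906094e+02 -7.86244762e-03 -2.42869808e+01] 0.08779091415941613
scene {'fx': 467.293, 'fy': 467.293, 'cx': 320.912, 'cy': 204.396, 'view': [[-0.044, 0.999, 0.0, 0.016], [-0.85, -0.038, 0.525, 0.379], [0.525, 0.023, 0.851, -1.602], [0.0, 0.0, 0.0, 1.0]]}
top {'fx': 419.252, 'fy': 419.252, 'cx': 320.723, 'cy': 192.752, 'view': [[0.023, -0.999, 0.026, -0.026], [0.992, 0.026, 0.123, -0.533], [-0.124, 0.023, 0.992, -1.225], [0.0, 0.0, 0.0, 1.0]]}
wrist {'fx': 275.86, 'fy': 275.86, 'cx': 318.4, 'cy': 197.669, 'view': [[-0.412, -0.911, 0.002, 0.675], [0.88, -0.399, -0.257, 0.034], [0.235, -0.104, 0.966, -0.39], [0.0, 0.0, 0.0, 1.0]]}
```

View pics/scene0.png

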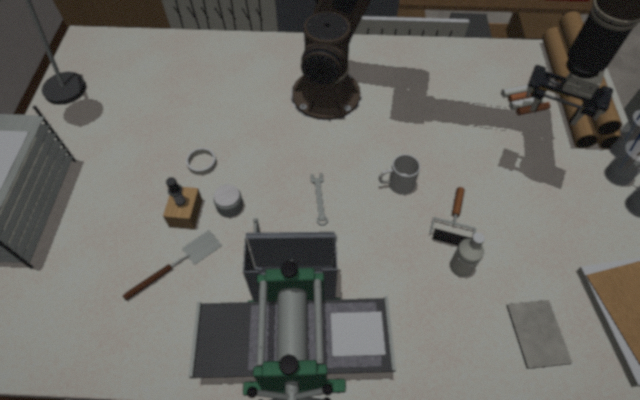

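View pics/top0.png

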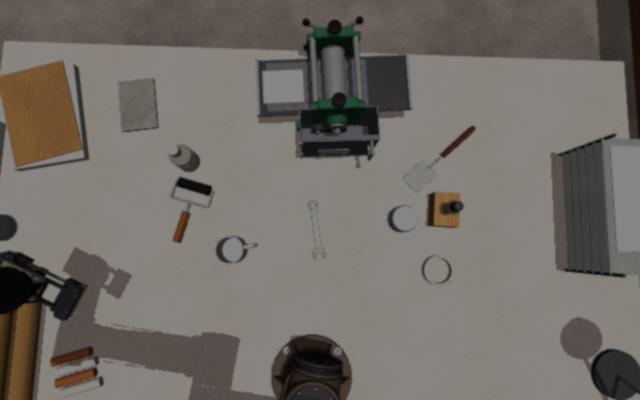

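The scene view looks back at the robot. In it the gun stands in its block at (180,195) and the guard is at (290,260). In the top view the block is at (446,210), the gun handle at (453,207), the guard at (340,135), and the door handle is probably at (372,150). I'll enlarge these areas.

```bash
python3 - <<'E'
from h import *
t=cv2.imread('pics/top0.png');s=cv2.imread('pics/scene0.png')
def c(im,x,y,w,h,k): return cv2.convertScaleAbs(cv2.resize(im[y:y+h,x:x+w],None,fx=k,fy=k,interpolation=cv2.INTER_CUBIC),alpha=1.6)
a=np.hstack([c(t,290,95,100,75,4),c(t,385,170,100,75,4)])
b=np.hstack([c(s,240,205,100,75,4),c(s,140,160,100,75,4)])
cv2.imwrite('pics/crop1.png',np.vstack([a,b]))
i=r.camera_info('top')
print(onz(i,446,210,.064),onz(i,340,150,.2),onz(i,372,150,.2))
E
```

```text
[ 0.48833216 -0.38112546  0.064     ] [ 0.6277341  -0.05743472  0.2       ] [ 0.63014538 -0.14206233  0.2       ]
```

View pics/crop1.png

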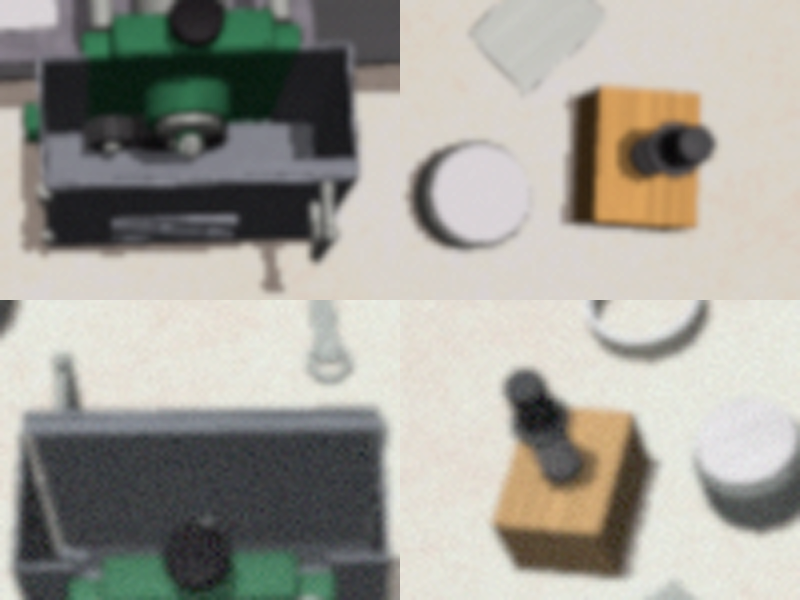

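```bash
python3 - <<'E'
from h import *
it,isc,iw=[r.camera_info(n) for n in('top','scene','wrist')]
def T(a,b): print(tri([ray(it,*a),ray(isc,*b)]))
T((371.2,141.2),(255.5,218.8))   # bar top
T((457.5,205.7),(171.3,181.3))   # gun top
T((300.5,143),(334.5,206.5+105*.0)) 
for n,i in(('w',iw),('t',it),('s',isc)):
    V=np.array(i['view']);print(n,-V[:3,:3].T@V[:3,3],-V[2,:3])
# glue, mug tops
print(onz(it,182,153,.17),onz(it,232,248,.095),onz(it,337.5,131,.15))
s=r.get_state();print(s['joints'])
E
```

```text
(array([ 0.6421719 , -0.13434073,  0.24630862]), [np.float64(0.0012377657531821669), np.float64(0.0012377657531821165)])
(array([ 0.49204484, -0.38199659,  0.16173821]), [np.float64(0.0011707223036890651), np.float64(0.0011707223036891872)])
(array([0.62344148, 0.0433313 , 0.28213604]), [np.float64(0.0013927662251674638), np.float64(0.0013927662251674848)])
w [0.34044953 0.5880416  0.38463712] [-0.23503245  0.10456563 -0.96634661]
t [0.37801651 0.01594107 1.28121845] [ 0.12374855 -0.02304522 -0.99204597]
s [1.16305521 0.0355707  1.16408821] [-0.52462436 -0.0230577  -0.85102152]
[0.61437879 0.36432971 0.17      ] [0.3642708  0.23250645 0.095     ] [ 0.69285997 -0.05297987  0.15      ]
[ 8.22247931e+01  2.05811990e+01  6.45259575e-01 -1.37072119e-02
 -7.01371096e+01 -1.65046653e+01]
```

Request:
jog_arm([
  [[1,0,0,6,0.14],[1,0,0,6,0.14],[1,1.6,-5.1,0,0.144],[1,1.6,-5.1,0,0],[1,1.6,-5.1,0,0],[1,1.6,-5.1,0,0],[1,1.6,-5.1,0,0],[1,1.6,-5.1,0,0]],
])

```text
time_s: 1.15
tcp_pos: [0.3737, 0.3074, 0.3302]
eef_rot: [-180.0, -0.0, 0.0]
contact_force: [2.1, 0.3, 0.4]
gripper_width: 0.0876
gripper_force: 0.0
```

Request:
jog_arm([
  [[1,1.6,-5.1,0,0],[1,1.6,-5.1,0,0],[1,1.6,-5.1,0,0],[1,1.6,-5.1,0,0],[1,1.6,-5.1,0,0],[1,1.6,-5.1,0,0],[1,1.6,-5.1,0,0],[1,1.6,-5.1,0,0]],
])

```text
time_s: 2.15
tcp_pos: [0.5017, -0.1005, 0.3303]
eef_rot: [-180.0, -0.0, 0.0]
contact_force: [1.3, 0.5, -0.1]
gripper_width: 0.088
gripper_force: 0.0
```

```bash
cat > snap.py <<'E'
from h import *
import sys,pickle
n=sys.argv[1];s=r.get_state();i=r.camera_info('wrist');im=r.capture('wrist')
cv2.imwrite(f'pics/{n}.png',im);pickle.dump(i,open(f'pics/{n}.pkl','wb'))
print(round(s['time_s'],2),np.round(s['tcp_pos'],4),np.round(s['eef_rot'],2))
E
python3 snap.py w1
```

```text
2.15 [ 0.5017 -0.1005  0.3303] [-1.7999e+02 -2.0000e-02  1.0000e-02]
```

Request:
jog_arm([
  [[1,3.5,-3,0,0],[1,3.5,-3,0,0],[1,0,0,0,0],[1,0,0,0,0]],
])

```text
time_s: 2.7
tcp_pos: [0.5713, -0.1588, 0.3296]
eef_rot: [-180.0, 0.1, -0.0]
contact_force: [-0.7, 0.3, -0.3]
gripper_width: 0.0877
gripper_force: 0.0
```

```bash
python3 snap.py w2; python3 -c "
import cv2,numpy as np
a,b=[cv2.imread(f'pics/w{k}.png') for k in(1,2)]
cv2.imwrite('pics/w12.png',cv2.resize(np.vstack([a,b]),(480,600)) if 0 else np.vstack([a[:300],b[:300]]))"
```

```text
2.7 [ 0.5713 -0.1588  0.3296] [-1.7999e+02  8.0000e-02 -3.0000e-02]
```

View pics/w12.png

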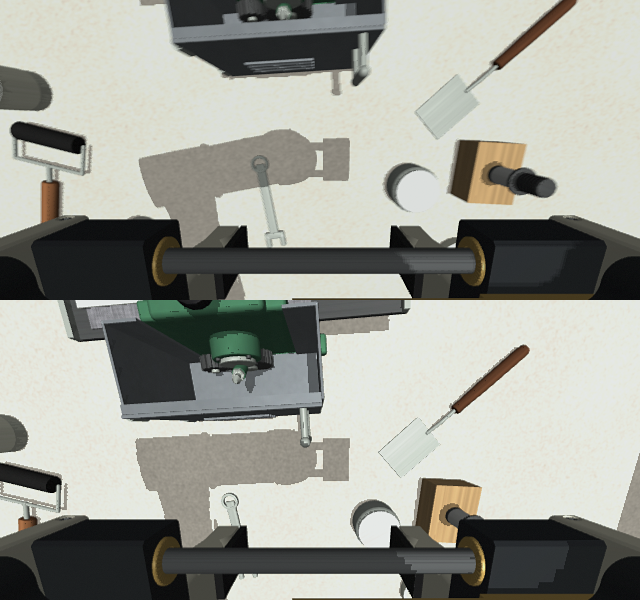

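In w1 (upper) the guard door is at (275,50), the handle at (362,60) and the gun at (520,182). In w2 (lower) the nipple is at (238,75) and the handle at (305,125), both given in w2's own pixels. I'll enlarge these for point picks.

```bash
python3 - <<'E'
from h import *
a,b=[cv2.imread(f'pics/w{k}.png') for k in(1,2)]
def c(im,x,y,k,w,h): 
    o=cv2.resize(im[y:y+h,x:x+w],None,fx=k,fy=k,interpolation=cv2.INTER_CUBIC)
    for q in range(0,w,10): cv2.line(o,(q*k,0),(q*k,6 if q%50 else 14),(0,0,255),1)
    for q in range(0,h,10): cv2.line(o,(0,q*k),(6 if q%50 else 14,q*k),(0,0,255),1)
    return o
cv2.imwrite('pics/crop2.png',np.vstack([np.hstack([c(a,330,20,6,66,50*1),c(b,260,95,6,66,50)]),np.hstack([c(a,250,0,6,66,50),c(b,205,45,6,66,50)])]))
E
```

```text
(no output)
```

View pics/crop2.png

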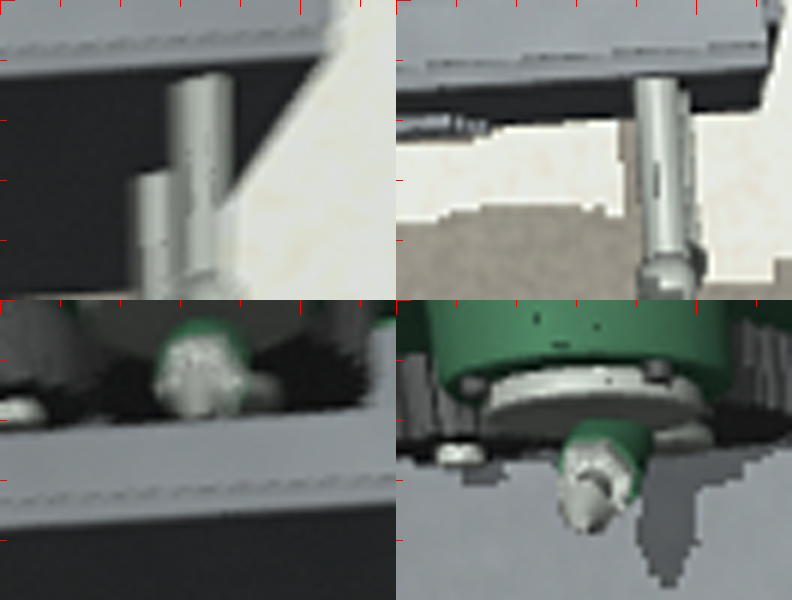

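```bash
python3 - <<'E'
from h import *
import pickle
I1,I2=[pickle.load(open(f'pics/w{k}.pkl','rb')) for k in(1,2)]
it=r.camera_info('top')
print('bar top w1',onz(I1,366,70,.21),'w2',onz(I2,305.5,143,.21),'top',onz(it,371.2,141.2,.21))
print('tri',tri([ray(I1,366,70),ray(I2,305.5,143)]))
print('R corner',tri([ray(I1,384.5,28.3),ray(I2,321.5,104.7)]),onz(I1,384.5,28.3,.21),onz(I2,321.5,104.7,.21))
print('L corner',onz(I2,122,118,.21),onz(I1,173,39,.21),tri([ray(I2,122,118),ray(I1,173,39)]))
print('line',onz(I2,260,110.3,.21))
print('tip',tri([ray(I1,284,19),ray(I2,236.8,82.5)]),onz(I2,236.8,82.5,.15))
a,b=[cv2.imread(f'pics/w{k}.png') for k in(1,2)]
k=10
o=np.hstack([cv2.resize(a[55:95,345:385],None,fx=k,fy=k,interpolation=3),cv2.resize(b[125:165,285:325],None,fx=k,fy=k,interpolation=3)])
for q in range(0,80,5): cv2.line(o,(q*k,0),(q*k,8),(0,0,255),1);cv2.line(o,(0,q*k),(8,q*k),(0,0,255),1)
cv2.imwrite('pics/crop3.png',o)
E
```

```text
bar top w1 [ 0.62235545 -0.14626051  0.21      ] w2 [ 0.62107135 -0.14401714  0.21      ] top [ 0.6513235  -0.13832057  0.21      ]
tri (array([ 0.62129585, -0.14470079,  0.21768201]), [np.float64(0.00043827791706899837), np.float64(0.0004382779170691328)])
R corner (array([ 0.65862981, -0.16123453,  0.21252118]), [np.float64(0.0006739817229260924), np.float64(0.0006739817229261006)]) [ 0.65893689 -0.16227933  0.21      ] [ 0.65923014 -0.16075249  0.21      ]
L corner [0.64653019 0.0438858  0.21      ] [0.64989593 0.04036411 0.21      ] (array([0.64610493, 0.03361036, 0.22471601]), [np.float64(0.00022022445001047613), np.float64(0.00022022445001041216)])
line [ 0.65388979 -0.09809096  0.21      ]
tip (array([ 0.68863384, -0.05910066,  0.14450641]), [np.float64(0.0007322316753193311), np.float64(0.0007322316753193209)]) [ 0.68838146 -0.06002247  0.15      ]
```

View pics/crop3.png

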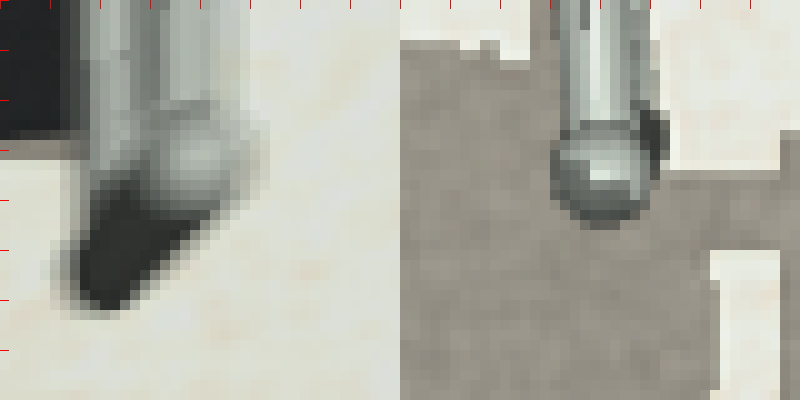

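The bar's top centre is at (364.8,70.8) in w1 and (305,142) in w2. Both views and the panel geometry put the grip point near (0.6215,-0.145) and the hinge near (0.648,0.043). Next I'll move over the handle, go down and grip it.

Request:
jog_arm([
  [[1,5,1.4,0,0.05],[1,0,0,-4,0],[1,0,0,-5,0],[1,0,0,-4,0],[1,0,0,-2,0],[-1,0,0,0,0],[-1,0,0,0,0],[-1,0,0,0,0]],
], force=15)

```text
time_s: 3.75
tcp_pos: [0.6223, -0.1445, 0.182]
eef_rot: [180.0, -0.2, 2.9]
contact_force: [0.8, 0.7, 0.1]
gripper_width: 0.0634
gripper_force: 0.0
```

Request:
jog_arm([
  [[-1,0,0,0,0],[-1,0,0,0,0]],
])

```text
time_s: 4.0
tcp_pos: [0.6217, -0.1448, 0.1807]
eef_rot: [180.0, -0.0, 2.9]
contact_force: [-0.1, -0.6, 0.1]
gripper_width: 0.0432
gripper_force: 0.0
```

```bash
python3 - <<'E'
from h import *
p=np.array(r.get_state()['tcp_pos'])[:2];h=np.array([.648,.043]);d=p-h;print(d,np.hypot(*d))
d=d*.1897/np.hypot(*d)
n=14;th=1.5/n;q=d
for k in range(1,n+1):
    c,s=np.cos(k*th),np.sin(k*th);e=np.array([c*d[0]+s*d[1],-s*d[0]+c*d[1]])
    print(k,np.round((e-q)*100,2),-round(th,3));q=e
E
```

```text
[-0.02628508 -0.18778812] 0.18961878586816155
1 [-1.99  0.39] -0.107
2 [-1.94  0.6 ] -0.107
3 [-1.87  0.8 ] -0.107
4 [-1.77  1.  ] -0.107
5 [-1.65  1.18] -0.107
6 [-1.52  1.35] -0.107
7 [-1.36  1.51] -0.107
8 [-1.19  1.64] -0.107
9 [-1.01  1.76] -0.107
10 [-0.82  1.86] -0.107
11 [-0.61  1.94] -0.107
12 [-0.4   1.99] -0.107
13 [-0.19  2.02] -0.107
14 [0.03 2.03] -0.107
```

Request:
jog_arm([
  [[-1,0,0,0,0],[-1,0,0,0,0],[-1,0,0,0,0],[-1,0,0,0,0],[-1,0,0,0,0]],
])

```text
time_s: 4.62
tcp_pos: [0.6217, -0.1443, 0.1802]
eef_rot: [-180.0, -0.0, 2.9]
contact_force: [0.7, 2.9, 0.0]
gripper_width: 0.0101
gripper_force: 15.0
```

Request:
jog_arm([
  [[-1,-2,0.4,0,-0.107],[-1,-1.94,0.6,0,-0.107],[-1,-1.87,0.8,0,-0.107],[-1,-1.77,1,0,-0.107]],
])

```text
time_s: 5.12
tcp_pos: [0.5456, -0.1164, 0.1802]
eef_rot: [-180.0, -0.0, -21.9]
contact_force: [2.9, 5.0, -1.0]
gripper_width: 0.01
gripper_force: 15.0
```

The bar is gripped (10 mm opening, 15 N) and the forces on the arc are small, so I'll carry on.

Request:
jog_arm([
  [[-1,-1.65,1.18,0,-0.107],[-1,-1.52,1.35,0,-0.107],[-1,-1.36,1.51,0,-0.107],[-1,-1.19,1.64,0,-0.107],[-1,-1.01,1.76,0,-0.107]],
])

```text
time_s: 5.75
tcp_pos: [0.4784, -0.0419, 0.1802]
eef_rot: [-180.0, -0.0, -52.5]
contact_force: [4.2, 2.2, -4.2]
gripper_width: 0.0104
gripper_force: 15.0
```

Request:
jog_arm([
  [[-1,-0.82,1.86,0,-0.107],[-1,-0.61,1.94,0,-0.107],[-1,-0.4,1.99,0,-0.107],[-1,-0.19,2.02,0,-0.107],[-1,0.03,2.03,0,-0.107],[-1,0,0,0,0],[-1,0,0,0,0]],
])

```text
time_s: 6.62
tcp_pos: [0.4585, 0.0557, 0.1802]
eef_rot: [180.0, -0.0, -82.8]
contact_force: [1.0, 0.4, -2.8]
gripper_width: 0.0103
gripper_force: 15.0
```

Request:
jog_arm([
  [[1,0,0,0,0],[1,0,0,0,0],[1,0,0,0,0],[1,0,0,3,0],[1,0,0,6,0],[1,0,0,6,0],[1,1,-1,0,0.18],[1,1,-1,0,0.18]],
])

```text
time_s: 7.62
tcp_pos: [0.479, 0.0359, 0.3313]
eef_rot: [-179.9, 0.0, -62.0]
contact_force: [0.4, -0.2, -0.3]
gripper_width: 0.0841
gripper_force: 0.0
```

Request:
jog_arm([
  [[1,1.5,-1.6,0,0.18],[1,1.5,-1.6,0,0.18],[1,1.5,-1.6,0,0.18],[1,1.5,-1.6,0,0.18],[1,1.5,-1.6,0,0.18],[1,0,-1.5,0,0.185],[1,0,0,0,0]],
])

```text
time_s: 8.5
tcp_pos: [0.5536, -0.0598, 0.33]
eef_rot: [180.0, 0.0, -0.2]
contact_force: [0.8, 0.0, -0.2]
gripper_width: 0.0878
gripper_force: 0.0
```

```bash
python3 snap.py w3
```

```text
8.5 [ 0.5536 -0.0598  0.33  ] [ 1.7999e+02  3.0000e-02 -2.5000e-01]
```

Request:
jog_arm([
  [[1,0,-5,0,0],[1,0,-5,0,0],[1,0,0,0,0],[1,0,0,0,0]],
])

```text
time_s: 9.05
tcp_pos: [0.5535, -0.1586, 0.3303]
eef_rot: [-180.0, -0.0, -0.3]
contact_force: [0.0, -0.1, 0.2]
gripper_width: 0.0875
gripper_force: 0.0
```

```bash
python3 snap.py w4; python3 -c "
import cv2,numpy as np
a,b=[cv2.imread(f'pics/w{k}.png') for k in(3,4)]
cv2.imwrite('pics/w34.png',np.vstack([a[:300],b[:300]]))"
```

```text
9.05 [ 0.5535 -0.1586  0.3303] [-1.7999e+02 -1.0000e-02 -3.1000e-01]
```

View pics/w34.png

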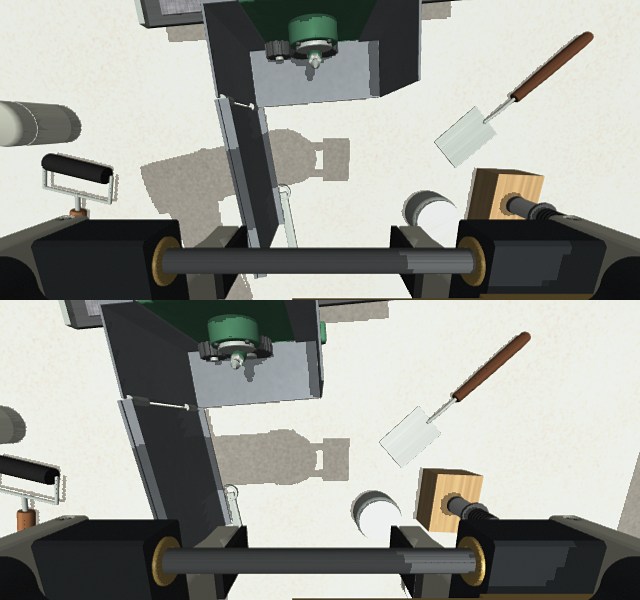

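w3 and w4 show the door wide open. The nipple tip is near (315,63) in w3 and (235,68) in w4. The threshold's front edge runs (254,107)-(382,97) in w3. Next is a zoom for exact picks.

```bash
python3 - <<'E'
from h import *
import pickle
I3,I4=[pickle.load(open(f'pics/w{k}.pkl','rb')) for k in(3,4)]
a,b=[cv2.imread(f'pics/w{k}.png') for k in(3,4)]
def c(im,x,y,k,w,h): 
    o=cv2.resize(im[y:y+h,x:x+w],None,fx=k,fy=k,interpolation=cv2.INTER_CUBIC)
    for q in range(0,w,5): cv2.line(o,(q*k,0),(q*k,6),(0,0,255),1)
    for q in range(0,h,5): cv2.line(o,(0,q*k),(6,q*k),(0,0,255),1)
    return o
cv2.imwrite('pics/crop4.png',np.vstack([np.hstack([c(a,295,40,10,40,32),c(b,215,45,10,40,32)]),np.hstack([c(a,350,77,8,50,30),c(b,290,77,8,50,30)])]))
for z in(.0,.02,.04):
  for I,p,q in((I3,(254,107),(382,97)),(I4,(195,107),(320,97))):
    P,Q=onz(I,*p,z),onz(I,*q,z);d=Q-P;print(z,P[:2],Q[:2],np.degrees(np.arctan2(d[0],-d[1])),np.hypot(*d[:2]))
it=r.camera_info('top')
P,Q=onz(it,258,117,.1),onz(it,410,109,.1);d=Q-P;print(np.degrees(np.arctan2(d[0],-d[1])))
E
```

```text
0.0 [0.65184623 0.05292331] [ 0.66714237 -0.16915465] 3.9401582055162163 0.2226041144061422
0.0 [0.65282906 0.05701113] [ 0.6678852  -0.16093738] 3.951783363423729 0.2184679471253612
0.02 [0.65069356 0.04850396] [ 0.66538394 -0.16477934] 3.940158205516226 0.2137886240478203
0.02 [0.65163052 0.04851477] [ 0.66609084 -0.16080861] 3.9517833634237243 0.2098222563077565
0.04 [0.64954089 0.04408461] [ 0.66362552 -0.16040404] 3.940158205516205 0.2049731336894984
0.04 [0.65043199 0.0400184 ] [ 0.66429647 -0.16067985] 3.9517833634237194 0.20117656549015184
4.8738633021147395
```

View pics/crop4.png

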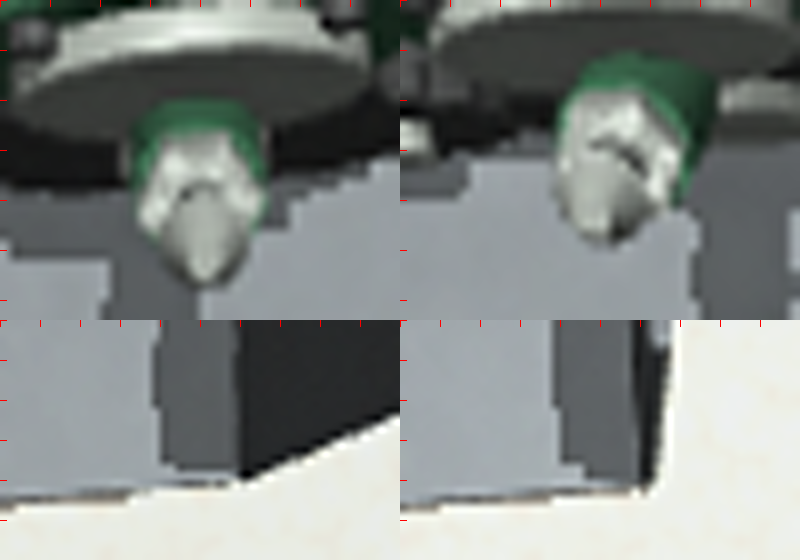

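```bash
python3 - <<'E'
from h import *
import pickle
I={k:pickle.load(open(f'pics/w{k}.pkl','rb')) for k in(1,2,3,4)}
px={2:(236.8,81),3:(315.4,66.6),4:(235.4,67.4)}
print('tip',tri([ray(I[k],*px[k]) for k in px]),tri([ray(I[k],*px[k]) for k in(3,4)]))
hx={3:(315.4,59.5),4:(235.6+1.6,45+15.2)}
phi=np.radians(3.95);X=np.array([np.cos(phi),np.sin(phi)]);Y=np.array([-np.sin(phi),np.cos(phi)])
h=np.array([.648,.043]);t=tri([ray(I[k],*px[k]) for k in px])[0]
print('rel hinge: behind',X@(t[:2]-h),'along',Y@(t[:2]-h))
# gun: handle-top centre in w1 ; orange block corners via mask in w1
a=cv2.imread('pics/w1.png');g=cv2.cvtColor(a,cv2.COLOR_BGR2HSV)
m=cv2.inRange(g,(8,80,90),(25,255,255));m[:130]=0;m[215:]=0;m[:,:440]=0
c=max(cv2.findContours(m,0,2)[0],key=cv2.contourArea);print(cv2.boundingRect(c),cv2.minAreaRect(c))
d=cv2.inRange(a,(0,0,0),(75,75,75));d[:160]=0;d[215:]=0;d[:,:525]=0;d[:,565:]=0
ys,xs=np.nonzero(d);print(xs.min(),xs.max(),ys.min(),ys.max())
b=cv2.imread('pics/w1.png')[130:215,440:570];cv2.imwrite('pics/g1.png',cv2.resize(b,None,fx=6,fy=6,interpolation=3))
E
```

```text
tip (array([ 0.69166607, -0.05549817,  0.13315261]), [np.float64(0.0007300567064462407), np.float64(0.00032074773079605515), np.float64(0.00046737035931516876)]) (array([ 0.69109291, -0.05562965,  0.1342571 ]), [np.float64(6.651568379438831e-05), np.float64(6.651568379432557e-05)])
rel hinge: behind 0.03677720229223915 along -0.10127217005900448
(467, 141, 59, 64) ((495.8111877441406, 172.96298217773438), (46.910648345947266, 67.69140625), 11.09372329711914)
525 551 171 196
```

View pics/g1.png

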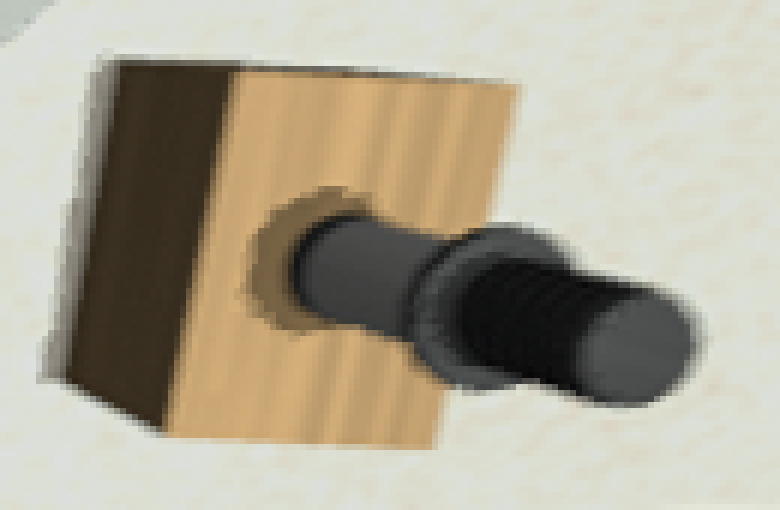

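The crop shows the gun upright in the block. The handle-end centre is at w1 (545.8,188.3) and the block-top centre is at about (496.6,173.3).

```bash
python3 - <<'E'
from h import *
import pickle
I1=pickle.load(open('pics/w1.pkl','rb'));it=r.camera_info('top');isc=r.camera_info('scene')
print('top end',onz(I1,545.8,188.3,.167),onz(it,457.5,205.7,.167),onz(isc,171.3,181.3,.167))
print(tri([ray(I1,545.8,188.3),ray(it,457.5,205.7),ray(isc,171.3,181.3)]))
cs=[(238,70),(520,85),(435,448),(165,435)]
P=np.array([onz(I1,440+x/6,130+y/6,.064) for x,y in cs]);print(P[:,:2],P.mean(0))
# ink tin centre
print('tin',onz(it,404,219,.062))
E
```

```text
top end [ 0.49258741 -0.38540697  0.167     ] [ 0.49137869 -0.37889371  0.167     ] [ 0.495392   -0.38106155  0.167     ]
(array([ 0.49299007, -0.38166088,  0.16667085]), [np.float64(0.003072606828895681), np.float64(0.0029069350419786534), np.float64(0.0018130658766987197)])
[[ 0.54403637 -0.35269717]
 [ 0.54012224 -0.42731576]
 [ 0.44085008 -0.42291826]
 [ 0.44466282 -0.3473411 ]] [ 0.49241788 -0.38756807  0.064     ]
tin [ 0.4590589  -0.25761942  0.062     ]
```

Request:
jog_arm([
  [[1,-1.5,-5.6,0,0.075],[1,-1.5,-5.6,0,0],[1,-1.5,-5.6,0,0],[1,-1.5,-5.6,0,0],[1,0,0,-4,0],[1,0,0,-4,0],[1,0,0,0,0],[1,0,0,0,0]],
])

```text
time_s: 10.1
tcp_pos: [0.4948, -0.3828, 0.2522]
eef_rot: [179.9, -0.1, 4.2]
contact_force: [0.1, -0.3, 0.8]
gripper_width: 0.0876
gripper_force: 0.0
```

```bash
python3 snap.py w5; python3 - <<'E'
from h import *
import pickle
I=pickle.load(open('pics/w5.pkl','rb'));im=cv2.imread('pics/w5.png')
print('pred end',proj(I,np.array([.493,-.384,.167])),'flange',proj(I,np.array([.493,-.384,.125])))
# ascii of local brightness
u,v=map(int,proj(I,np.array([.493,-.384,.15])))
g=cv2.cvtColor(im,cv2.COLOR_BGR2GRAY)
print(u,v);sub=g[v-40:v+40:2,u-44:u+46:2]
for k,row in enumerate(sub): print(v-40+2*k,''.join(' .:-=+*#%@'[min(9,int(x)//26)] for x in row))
E
```

```text
10.1 [ 0.4948 -0.3828  0.2522] [ 1.7991e+02 -8.0000e-02  4.2000e+00]
pred end (np.float64(320.70476485778147), np.float64(199.37569215377312)) flange (np.float64(320.31779186665443), np.float64(189.5919869256382))
320 195
155 ++++++++++=====-==--=====--=----=-----=+++%%%
157 +++++++++======--=--====--==----=-----=+++%%%
159 +++++++++======--=--====--------=-----++++%%%
161 +++++++++=-====-----====*-##**-==-----++++%%%
163 +++++++++=-====--=--====**#***-==--=-=++++%%%
165 +++++++++--====-----====-*#**--==--=-=++++%%%
167 +++++++++=--===-=--=====-*#**--==----=++++%%%
169 +++++++++--===-----==:::--#**--=-----=++++%%%
171 +++++++++=-===-==--:::-::.+**--=-----+++++%%%
173 +++++++++=-===--==::.......=*--=-----+++++%%%
175 +++++++++=-===--=:..::.:....*-==--=--++++%%%%
177 +++++++++=-===---..:::.:...::*==--=-=++++%%%%
179 +++++++++=-===--.:..:...:..:-:==----=++++*%%%
181 ++++++++==-===-.....      .:--------=+++++%%%
183 ++++++++=--===-....        .:-------=+++++%%%
185 ++++++++=-====:...          :--:-=--+++++%%%%
187 ++++++++=--===...    ....   :--:-=--+++++%%%%
189 ++++++++=-===-...  ...::
[... 421 characters left out ...]

207 %%%%%%%#******##*#..........#*****#%%%%%%%%%%
209 %%%%%%%#******##*#*:.......*#*****#%%%%%%%%%%
211 %%%%%%%#******#**###*-:.=***#*****%%%%%%%%%%%
213 %%%%%%%%%%%%##***##****#****#*****%%%%%%%%%%%
215 %%%%%%%%%%%%%%%%%%%%%###**********%%%%%%%%%%%
217 %%%%%%%%%%%%%%%%%%%%%%%%%%%%%#****%%%%%%%%%%%
219 %%%%%%%%%%%%%%%%%%%%%%%%%%%%%%%%%%%%%%%%%%%%%
221 %%%%%%%%%%%%%%%%%%%%%%%%%%%%%%%%%%%%%%%%%%%%%
223 %%%%%%%%%%%%%%%%%%%%%%%%%%%%%%%%%%%%%%%%%%%%%
225 %%%%%%%%%%%%%%%%%%%%%%%%%%%%%%%%%%%%%%%%%%%%%
227 %%%%%%%%%%%%%%%%%%%%%%%%%%%%%%%%%%%%%%%%%%%%%
229 %%%%%%%%%%%%%%%%%%%%%%%%%%%%%%%%%%%%%%%%%%%%%
231 %%%%%%%%%%%%%%%%%%%%%%%%%%%%%%%%%%%%%%%%%%%%%
233 %%%%%%%%%%%%%%%%%%%%%%%%%%%%%%%%%%%%%%%%%%%%%
```

The handle end appears at (321,199) against a predicted (320.7,199.4), so the gun position (0.493,-0.384) is confirmed. I'll go down and grip.

Request:
jog_arm([
  [[1,-0.2,-0.1,-4,0],[1,0,0,-4,0],[1,0,0,-2.35,0],[-1,0,0,0,0],[-1,0,0,0,0],[-1,0,0,0,0],[-1,0,0,0,0],[-1,0,0,0,0]],
], force=30)

```text
time_s: 11.15
tcp_pos: [0.4918, -0.384, 0.1473]
eef_rot: [180.0, -0.0, 4.1]
contact_force: [1.1, -0.3, -0.2]
gripper_width: 0.0434
gripper_force: 0.0
```

Request:
jog_arm([
  [[-1,0,0,0,0],[-1,0,0,0,0],[-1,0,0,0,0],[-1,0,0,0,0]],
])

```text
time_s: 11.65
tcp_pos: [0.4916, -0.384, 0.1468]
eef_rot: [180.0, -0.0, 4.1]
contact_force: [0.7, 0.2, 0.2]
gripper_width: 0.0237
gripper_force: 30.0
```

Request:
jog_arm([
  [[-1,0,0,1,0],[-1,0,0,2,0],[-1,0,0,2.1,0],[-1,0,0,0,0]],
])

```text
time_s: 12.15
tcp_pos: [0.4923, -0.3842, 0.1995]
eef_rot: [179.9, -0.1, 4.1]
contact_force: [0.3, 0.2, -3.2]
gripper_width: 0.0244
gripper_force: 30.0
```

Request:
jog_arm([
  [[-1,-0.7,-0.05,0,0],[-1,-0.75,-0.05,0.03,0],[-1,-0.6,-0.04,-0.03,0],[-1,-0.6,-0.04,-0.04,0],[-1,-0.6,-0.04,-0.08,0],[-1,-0.6,-0.04,-0.09,0]],
])

```text
time_s: 12.9
tcp_pos: [0.4528, -0.3866, 0.1957]
eef_rot: [180.0, -0.0, 4.1]
contact_force: [1.6, 0.3, -3.5]
gripper_width: 0.0239
gripper_force: 30.0
```

Request:
jog_arm([
  [[-1,-0.57,-0.04,-0.14,0],[-1,-0.57,-0.04,-0.14,0],[-1,-0.56,-0.04,-0.18,0],[-1,-0.55,-0.04,-0.18,0],[-1,-0.54,-0.04,-0.22,0],[-1,-0.54,-0.04,-0.23,0],[-1,0,0,0,0]],
])

```text
time_s: 13.78
tcp_pos: [0.4193, -0.3889, 0.1846]
eef_rot: [-180.0, 0.0, 4.1]
contact_force: [1.7, -0.1, -3.6]
gripper_width: 0.0238
gripper_force: 30.0
```

```bash
python3 snap.py w6; cat > asc.py <<'E'
from h import *
import sys
n,u0,u1,v0,v1,st=sys.argv[1],*map(int,sys.argv[2:])
g=cv2.cvtColor(cv2.imread(f'pics/{n}.png'),cv2.COLOR_BGR2GRAY)
print('cols from',u0,'step',st)
for v in range(v0,v1,st): print(v,''.join(' .:-=+*#%@'[min(9,int(x)//26)] for x in g[v,u0:u1:st]))
E
python3 - <<'E'
from h import *
import pickle
I=pickle.load(open('pics/w6.pkl','rb'));p=np.array(r.get_state()['tcp_pos']);f=np.radians(4.1)
X=np.array([np.cos(f),np.sin(f),0])
for t in(20,25,30,35):
    a=-X*np.sin(np.radians(t))+np.array([0,0,np.cos(np.radians(t))])
    print(t,[np.round(proj(I,p+a*z),1) for z in(-.139,-.1,-.083,-.025,.02)])
E
python3 asc.py w6 260 380 60 230 3
```

```text
13.78 [ 0.4193 -0.3889  0.1846] [-1.7999e+02  1.0000e-02  4.1200e+00]
20 [array([319.6, 144.3]), array([319.8, 160.9]), array([319.9, 169.5]), array([320.3, 207.2]), array([320.7, 251. ])]
25 [array([319.7, 134. ]), array([319.8, 152.9]), array([319.9, 162.6]), array([320.3, 204.9]), array([320.7, 252.9])]
30 [array([319.7, 123.5]), array([319.9, 145. ]), array([319.9, 155.9]), array([320.3, 202.8]), array([320.7, 254.5])]
35 [array([319.7, 112.9]), array([319.9, 137.2]), array([320. , 149.4]), array([320.3, 200.8]), array([320.7, 256. ])]
cols from 260 step 3
60 %%%%+@@@@@@@@@@@@@@@@@@@@@@@@@%@@@@%@@@@
63 %%%=@@@@@@#%%@@@@@@@@@@@@@@@%@%%@@@@@@@%
66 %%=@@@@@@@########%%@@@@@@@%%@@@@@@@@@@@
69 %+@@@@@@@@###############%%%@@@@@@@@@@@@
72 %@@@@@@@@@########################%@@@@@
75 @@@@@@@@@@#########################@%@@@
78 @%@@@@@@@%#########################@@@@@
81 @@@@@@@@@%#########################@@@@%
84 %%@@%%@@@##########################@@@@%
87 %%@@@@@@@##################*######%@@@@@
90 %@@@@@@@@#########################%@%@@@
93 @@@@@@@@@##################*######@@%@@%
96 @@
[... 1312 characters left out ...]
*+................*@+++++++*@%
186 ++*+*++****+......    .......@**++++*@@@
189 *+++**+*+++..... ...... .....**++++++@@%
192 *+++***+++*.......    .. ....**++*+++@%%
195 **+**+***+*... . ......  ....*+++*+*+%%@
198 ++**++*****:.. ...     .. ...@++*++++@@@
201 +++*+++**+*+.. . ......  ...:%@+@+++*@@@
204 @@@+++*+*+*+-. ...    ... ..@%%@@%@@@%%@
207 @@@@@@%*%@%@@..  .....  .. #@@@@@@%@@@%@
210 @@%@@@@@@@@@@# .... ....  -@@@@%@@@@@@@@
213 @@@@@@@@@@@@@=..  ....  ..:%@%%%@@%%@@%%
216 @@@@@@@@@@@@@  .........  :%%@@%@@@%%@@@
219 ====*@@@@@@@@ ..        . .%%@@%%@@#====
222     -@@@@@@@*   ........ ..@@@%@@@%     
225     :%%%*=--: ...........  *%%%%%%%     
228      ------   ...:::::....  .------
```

Request:
jog_arm([
  [[-1,0,0,2,0],[-1,0,0,5,0],[-1,0,0,4.5,0],[-1,2,4.75,0,0],[-1,2,4.75,0,0],[-1,2,4.75,0,0],[-1,2,4.75,0,0],[-1,0,0,0,0]],
])

```text
time_s: 14.82
tcp_pos: [0.5007, -0.1962, 0.2996]
eef_rot: [-180.0, 0.0, 4.4]
contact_force: [1.3, -0.9, -3.1]
gripper_width: 0.0239
gripper_force: 30.0
```

Request:
jog_arm([
  [[-1,0,0,0,0],[-1,0,0,0,0]],
])

```text
time_s: 15.08
tcp_pos: [0.4993, -0.1997, 0.2997]
eef_rot: [180.0, 0.0, 4.1]
contact_force: [1.0, -0.9, -3.0]
gripper_width: 0.0235
gripper_force: 30.0
```

```bash
python3 snap.py w7; python3 - <<'E'
from h import *
import pickle
I=pickle.load(open('pics/w7.pkl','rb'));p=np.array(r.get_state()['tcp_pos']);f=np.radians(4.1)
X=np.array([np.cos(f),np.sin(f),0])
for t in(20,25,30,35):
    a=-X*np.sin(np.radians(t))+np.array([0,0,np.cos(np.radians(t))])
    b=X*np.cos(np.radians(t))+np.array([0,0,np.sin(np.radians(t))])
    print(t,[np.round(proj(I,q),1) for q in(p-.139*a,p-.139*a+.01*b,p-.139*a-.01*b,p-.083*a+.014*b)])
E
python3 asc.py w7 270 370 90 180 2
```

```text
15.07 [ 0.4993 -0.1997  0.2997] [1.7999e+02 3.0000e-02 4.0800e+00]
20 [array([319.6, 144.5]), array([319.6, 135.8]), array([319.6, 152.8]), array([319.9, 155.9])]
25 [array([319.6, 134.1]), array([319.6, 125.3]), array([319.6, 142.5]), array([319.9, 149.3])]
30 [array([319.6, 123.6]), array([319.7, 114.7]), array([319.6, 132.1]), array([320. , 142.8])]
35 [array([319.7, 113. ]), array([319.7, 104. ]), array([319.6, 121.6]), array([320. , 136.5])]
cols from 270 step 2
90 @@@@@@@@@@@%@%@@@@@@@@@@@@@@%@@@@@@@@@@@@@@@@@@@@@
92 @@@@@@@@@@@@@@@@@@@@@@@@@@@@@@@@@@@@@@@@@@@@@@@@@@
94 @@@@@@@@@@@@@@@@%@@@@@@@@@@@@@@@@@@@@@@@@@@@@@@@@@
96 @@@@@@@@@@@%@@@@%@@@@@@@@@@@%@@@@@@@@@@@@@@@@@@@@@
98 @@@@@@@@@@@@@%@@%@@@@@@%@@@@@@@@@@@@@@@@@@@@@@@@@@
100 @@@@@@@%%@@@@%@@@@@@@@@@@@@@@@@@@@@@@@@@@@@@@@@@@@
102 @@@@@@@@@@@@%@@@@@@@@@@@@@%@@@@@@@@@@@@@@@@@@@@@@@
104 @@@@@@@@@@@@%@@@@@@@@@@@@@%@@@@@@@@@@@%@@@@@@@@@@@
106 @@@@@@@@@@@@@@@@@@@@@@@@@@@@@@@@@@@@@@@@@@@@@@@@@@
108 @@@@@@@@@@@@@@@@@@@%@@@@@@@@@@@@@@@@@@@@@@%@@@@@@#
110 @%@@@@@@@@@@@@@%%@@@@@@@@@@@@@@@@@@@@@@@%%@@@@@@*@
112 @@@@@@@@@@@@@@@@@@@@@@@%
[... 1141 characters left out ...]
**+*++*****+****++@@@@@****+****@@@@@@@@
156 ***+*+++**++++++*+*********+@@@@@******+**@@@@@@@@
158 *++++**+++***+*****+***=---+@@@@@++*++****@@@@@@@@
160 +++*+****+*+*++*******-:---:=@@@@+*****+**@@@@@@@@
162 *++*+**++*+*****+*+**+:-----:#@@@+*****+**@@@@@@@@
164 +++++*++++**+++*+*+**::-===-::@@@**+++****@@@@@@@@
166 +****++*+***+**+*****:=======:@@@***********#@@@@@
168 +*++++++**++***+*****-+-:::=+-@@@+*+**-::::::=*@@@
170 +*++*+******++*******:.......-@@****-:::::::::::*@
172 *++******+**+****+**..------:.:***=:::::-----+==:=
174 +++****+*++++*+***+.:---------.-*+::::--======+++=
176 ++***++***+*+**+**::-----------.*:::--==+****+@@%=
178 +*++*+*+*****+++++.-------------.::-==+*****+*@@@@
```

The wrist picture shows the gun has swung back to about 10° in the loose grip: the coupler edge is at v≈157, where about 115 was expected. I'll tilt it again with a firmer grip against the block's far top edge and move gently afterwards.

Request:
jog_arm([
  [[-1,0.4,-1.5,0,0],[-1,0.9,-3.2,0,0],[-1,0.9,-3.2,0,0],[-1,0.9,-3.2,0,0],[-1,0.9,-3.2,0,0],[-1,0.8,-3,-1,0],[-1,0.3,-1.4,-3,0],[-1,0,0,-3.7,0]],
], force=60)

```text
time_s: 16.12
tcp_pos: [0.5505, -0.389, 0.2216]
eef_rot: [180.0, -0.0, 4.0]
contact_force: [0.2, 0.0, -3.7]
gripper_width: 0.0221
gripper_force: 60.0
```

Request:
jog_arm([
  [[-1,0,0,-3,0],[-1,0,0,0,0]],
])

```text
time_s: 16.38
tcp_pos: [0.5487, -0.3866, 0.1896]
eef_rot: [-179.8, 0.3, 4.0]
contact_force: [-0.5, -0.6, -3.0]
gripper_width: 0.0219
gripper_force: 60.0
```

```bash
python3 snap.py w8; python3 - <<'E'
from h import *
import pickle
I=pickle.load(open('pics/w8.pkl','rb'));p=np.array(r.get_state()['tcp_pos']);f=np.radians(4.1)
X=np.array([np.cos(f),np.sin(f),0])
for t in(0,5,10,15):
    a=-X*np.sin(np.radians(t))+np.array([0,0,np.cos(np.radians(t))])
    b=X*np.cos(np.radians(t))+np.array([0,0,np.sin(np.radians(t))])
    print(t,[np.round(proj(I,q),1) for q in(p-.139*a+.01*b,p-.083*a+.014*b)])
print('edge',proj(I,np.array([.542,-.385,.064])))
E
python3 asc.py w8 280 360 130 200 2
```

```text
16.38 [ 0.5487 -0.3866  0.1896] [-179.85    0.31    4.05]
0 [array([320.3, 175.8]), array([320.6, 182.7])]
5 [array([320.3, 165.5]), array([320.6, 175.5])]
10 [array([320.4, 155.2]), array([320.6, 168.4])]
15 [array([320.4, 144.7]), array([320.7, 161.4])]
edge (np.float64(318.002081872963), np.float64(193.23493592227365))
cols from 280 step 2
130 ==+=====+@@%%@@@#@@@@@@%@@%%@@@@@@@@@@@@
132 =+========+@@%@%%@%@@@@@@@@%%@@@%@@@@@@@
134 ============@@%@#%%@@@@%%%@@@@@@@@@@%%@@
136 =============+%*@@@@@@%@@@@@@@@@%%@@%%@@
138 =============++*@@@@@@@@@@@@@@%@@%%@@%@@
140 =============+++*@@@@@@@@@@@@%%%%@%%%@@@
142 ======+=====+***+@@%****%@@@@%@%@@@@@++*
144 =========+=++***++++++++++++%%@@@@@#++++
146 ==========++++****++++++**+*@@@@@@@+++++
148 =======++**++++**++*+++*+++*******%++*++
150 =======++*++*++*******++++*+**++**++***+
152 ======+**++++++***+***++++++*++++*+++**+
154 =====+*+++++++++**+++++++++**++++++*++++
156 ===-*++++++**+++***++*+++++***++++++++++
158 ==++*****++**++++******++++@%%%@@%+++++*
160 =+++*+*+++**++++**-:::-++*+@@@@@@@#*****
162 +++++++*+**+++++*:::::::+++%@@@@%@@+*+*+
164 *+++*++++*+++**+=::::::::++*@@@@@@#++***
166 +++++++++*++****::=====::*+*@@%%@@+**+++
168 ****+++++*+++***:=======:*+*@@@%%@++++++
170 *********+*+*+++--.....:=*+#%@%%%@+++**+
172 ***+++++++++*+*-...::-...++%%%@@@@+++**+
174 +**+++++*+++*+-.:--------.=@@%@%%@++++**
176 +****+++**+*++.----------:.*@%%%%%+++++*
178 ++***+==+***+::-----------:=@%%%@@+*++++
180 ++++*+::::::-.-------------.@@%@@@++++++
182 ++++*-::::::::-------------:@@@@@@++++++
184 +++++::::::::------:::-----:::-=+#++*+++
186 ++*+-::::::::--..........---::::::=++*++
188 **++::::::::....::::::::...::::::::++**+
190 ++++===--::...::::..::..:::.:::::::=+**+
192 ++*+======:.::::::::::..::::..::::::*+++
194 ++++=====-.::.:::::.:::::.:::..:::::++++
196 +++=====-.::::::::::.:::...:.:.-++-::+++
198 +**=====..:.:::::      .::.::.::*===#+++
```

Request:
jog_arm([
  [[-1,-0.7,-0.05,0,0],[-1,-0.7,-0.05,0,0],[-1,-0.66,-0.05,-0.08,0],[-1,-0.66,-0.05,-0.08,0],[-1,-0.65,-0.05,-0.14,0],[-1,-0.65,-0.05,-0.14,0]],
])

```text
time_s: 17.18
tcp_pos: [0.5105, -0.389, 0.1885]
eef_rot: [180.0, -0.0, 4.1]
contact_force: [0.8, -1.2, -3.6]
gripper_width: 0.0223
gripper_force: 60.0
```

Request:
jog_arm([
  [[-1,-0.64,-0.04,-0.21,0],[-1,-0.63,-0.04,-0.22,0],[-1,-0.61,-0.04,-0.27,0],[-1,-0.6,-0.04,-0.28,0],[-1,0,0,0,0]],
])

```text
time_s: 17.8
tcp_pos: [0.4853, -0.3905, 0.1784]
eef_rot: [-180.0, 0.0, 4.1]
contact_force: [2.1, 1.0, -3.5]
gripper_width: 0.0217
gripper_force: 60.0
```

```bash
python3 snap.py w9; python3 - <<'E'
from h import *
import pickle
I=pickle.load(open('pics/w9.pkl','rb'));p=np.array(r.get_state()['tcp_pos']);f=np.radians(4.1)
X=np.array([np.cos(f),np.sin(f),0])
for t in(20,25,30,35):
    a=-X*np.sin(np.radians(t))+np.array([0,0,np.cos(np.radians(t))])
    b=X*np.cos(np.radians(t))+np.array([0,0,np.sin(np.radians(t))])
    print(t,[np.round(proj(I,q),1) for q in(p-.139*a+.01*b,p-.083*a+.014*b)])
E
python3 asc.py w9 280 360 90 160 2
```

```text
17.8 [ 0.4853 -0.3905  0.1784] [-1.7999e+02  1.0000e-02  4.1200e+00]
20 [array([319.6, 135.6]), array([319.9, 155.7])]
25 [array([319.7, 125.1]), array([319.9, 149. ])]
30 [array([319.7, 114.5]), array([320. , 142.5])]
35 [array([319.7, 103.8]), array([320. , 136.2])]
cols from 280 step 2
90 %%%%%%%%%@#%@@@@@@@@@@@@@@%%%@%@@@@@@%%@
92 %%%%%%%%@+@@@@@@@@@@@@@%@@@%@%@@@@@@@%@%
94 %%%%%%%@+@@%@@@@@@@@@@@@@@@@@@@@@@@@%%@@
96 %%%%%%@*@@@@@@@@@@@@@@@@@@@@@@@@@@@@%@@@
98 %%%%%@#@@@@@@@@@@@@@@@@@@@@@@@@@@@@@@@@@
100 %%%%%*@@@@@@@@@@@@@@@@@@@%@@@@@@@@@@@@@@
102 %%%#%@@@@@@@@@@@@@@@@@@%@%@@@@%%@@@@@@@@
104 %%*%@@@@@@@@@@@@@@@@@@@%@@%@@@@%@@@@@@@@
106 %*@@@@@@@@@@@@@@@@@@@@@@@@@@@@@@@@@@%@@@
108 *@@@@@@@@@@@@@@@@@@@@@@@@@@@@@@@@@%@@@@@
110 @@@@@@@@@@@@@%@@@@@@@@@@@@@@@@@@@@@@@@@@
112 @@@@@@@@@@@@@@@@@@@@@@@@@@@@@@@@@@@@@@@@
114 @@@@@@@@@@@@@@@@@@@@@@@@@@%@@@@@@@@%@@@@
116 @@@@@@@@@@@@@@@@@@@@@@@@@@@@@@@@@@@@@@@@
118 @@@@@@@@@@@@@@@@@**++++%@@@@@@@@%@@@@@@%
120 @@@@@@@@@@@@@@@@++======+@@@@%@@%%@@@@@@
122 @@@@@@@@@@@@@@@++--======#@@%%@@@@@@@@@@
124 @@@@@@@@@@@@@@@++-==--+==-@%%%@@@@@@@@@@
126 @@@@@@@@@@@@@@*+=-===++*=-@%@@@@@@%@@@@@
128 *@@@@@@@@@@@@@++====+++==-@%@@%@@%%@@@@@
130 ****@%%@@@@@@@++--*###=#=-@%@@%%@@@@@@@@
132 ++#*=-..::-==*++-####*#*#-@@@@@@@@@@@@@@
134 *+==++#####+=-::-##====*#*@@@@@@@@@@@@@@
136 +*====+++=######+====+==##-==+**@@@@@@@@
138 ++========+####===---=-=###+=-..::-+@@@@
140 **==========##===-::::::*##########+=+%@
142 *+=============-:.::::::.-############%@
144 ++============-...:-=+-:...*##########**
146 +*============..:++++**++-.:##########*+
148 ++===========:.:+++++*++++-.=#########++
150 ++=========== -==++++++++++-.#%#######+*
152 *============.-====++*++++++:===######++
154 *============:-====++*++++++-===######*+
156 *===========---=======*+++++=====#####**
158 *============--=======*++++--========+**
```

Tilt is now about 29° (coupler edge at v≈117.5). I'll lift gently and carry it.

Request:
jog_arm([
  [[-1,0,0,0.7,0],[-1,0,0,1.5,0],[-1,0,0,2.2,0],[-1,0,0,2.5,0],[-1,0,0,2.2,0],[-1,0,0,1.8,0],[-1,0,0,1.3,0]],
])

```text
time_s: 18.73
tcp_pos: [0.4853, -0.3906, 0.3024]
eef_rot: [180.0, -0.0, 4.1]
contact_force: [-0.1, 0.4, -2.6]
gripper_width: 0.0222
gripper_force: 60.0
```

Request:
jog_arm([
  [[-1,0.1,2,0,0],[-1,0.2,4,0,0],[-1,0.2,5,0,0],[-1,0.2,5.5,0,0],[-1,0.2,5.5,0,0],[-1,0.2,5,0,0],[-1,0.2,4,0,0],[-1,0.1,2,0,0]],
])

```text
time_s: 19.73
tcp_pos: [0.4987, -0.0581, 0.3003]
eef_rot: [-180.0, 0.0, 4.3]
contact_force: [-0.2, -0.7, -2.5]
gripper_width: 0.0223
gripper_force: 60.0
```

Request:
jog_arm([
  [[-1,0.7,0,0,0],[-1,1.3,0,0,0],[-1,1.7,0,0,0],[-1,1.7,0,0,0],[-1,1.3,0,0,0],[-1,0.8,0,0,0],[-1,0.4,0,0,0],[-1,0,0,0,0]],
])

```text
time_s: 20.72
tcp_pos: [0.5788, -0.0606, 0.3005]
eef_rot: [-180.0, 0.0, 4.1]
contact_force: [-0.5, -0.2, -3.2]
gripper_width: 0.0218
gripper_force: 60.0
```

```bash
python3 snap.py w10; python3 - <<'E'
from h import *
import pickle
I=pickle.load(open('pics/w10.pkl','rb'));p=np.array(r.get_state()['tcp_pos']);f=np.radians(4.1)
X=np.array([np.cos(f),np.sin(f),0])
for t in(20,25,30,35):
    a=-X*np.sin(np.radians(t))+np.array([0,0,np.cos(np.radians(t))])
    b=X*np.cos(np.radians(t))+np.array([0,0,np.sin(np.radians(t))])
    print(t,[np.round(proj(I,q),1) for q in(p-.139*a+.01*b,p-.083*a+.014*b)])
T=np.array([.6914,-.0556,.134]);print('tip',proj(I,T))
a=np.array([-.4988,-.0345,.866]);print('pre',T+.164*a-p)
im=cv2.imread('pics/w10.png');k=8
o=cv2.resize(im[70:140,270:370],None,fx=k,fy=k,interpolation=3)
for q in range(0,100,10): cv2.line(o,(q*k,0),(q*k,8),(0,0,255),1);cv2.line(o,(0,q*k),(8,q*k),(0,0,255),1)
cv2.imwrite('pics/crop10.png',o)
E
```

```text
20.73 [ 0.5788 -0.0606  0.3005] [-1.80e+02  1.00e-02  4.13e+00]
20 [array([319.5, 136.1]), array([319.8, 156.3])]
25 [array([319.6, 125.7]), array([319.8, 149.7])]
30 [array([319.6, 115.1]), array([319.9, 143.2])]
35 [array([319.7, 104.4]), array([319.9, 136.9])]
tip (np.float64(322.1389481795786), np.float64(85.11073037834589))
pre [ 0.03104716 -0.00072313 -0.02459024]
```

View pics/crop10.png

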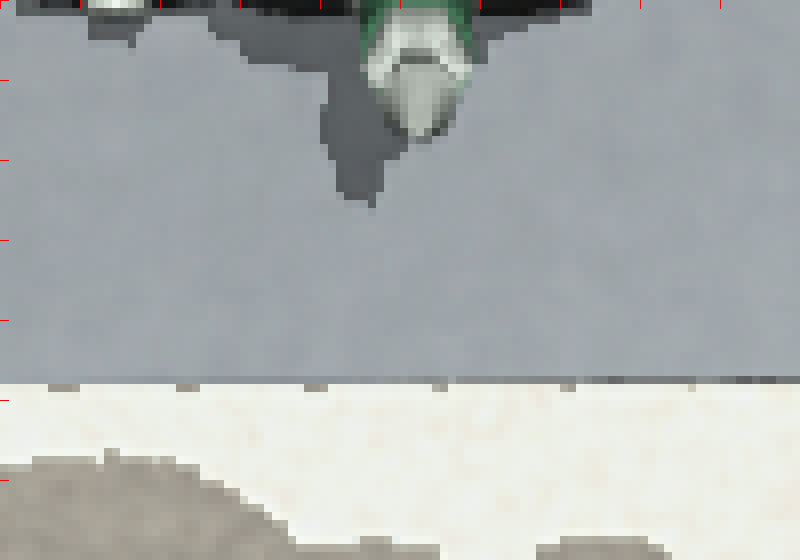

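The tip is at (322.4,86), matching the predicted (322.1,85.1). The coupler is not above row 140, though, so the tilt has changed again. I'll measure it.

```bash
python3 asc.py w10 280 360 130 200 2
```

```text
cols from 280 step 2
130 ***++**+*@@@@@@@@@@@@@@@@@@@@@@@@@@@@@@@
132 ********++%@@@@@@@@@@@@@@@@@@@@@@@@@@@@@
134 **********++@@@@@@@@@@@@@@@@@@@@@@@@@@@@
136 **********+*+@@@@@@@@@@@@@@@@@@@@@@@@@@@
138 *********+***+****++***@@@@@@*++++*+*@@@
140 *+****+*+++*******+****@@@@@@*+**++++@@@
142 **********+*****+++***+******++++++**@@@
144 +***************++***++*****++*++++**@@@
146 *+************+**+*+*+++*+*+**++****+@@@
148 ********+*********+++*++*+++++**++***@@@
150 *****++*********+*+**+*@@@@%*+++****+@@@
152 +*+****++***+****+***+*@@@@@+****++**@@@
154 +++****+++*********+*+*@@@@@+*++*+++*@@@
156 *******+**++*****++***+@@@@@+*++*+++*@@@
158 ***********+***+**-:::-@@@@@+**+***+*@@@
160 **********++***+*::---:-@@@@++*+*****@%@
162 ***+************-::----:=@@@*++++++*+@@@
164 *******+********:-=====::@@@***+++++*@@@
166 ************+*+*:=======-@@@+**++*+**@@@
168 *************++*=-:...:+-@@@*++++*+**@@@
170 *+*************+........-@@@*++++*+**@@@
172 ****+****+*+*+=..------:..**+****++**@@@
174 +*+**+******** :---------.:++*++++**@@@@
176 *++**********.------------.+*+++++++@@@@
178 ++***+*******.-------------:**++**++*@@@
180 ++*+++****+**--------------:++++++++*@%@
182 *+********++#--------------:@@@+++++@@@@
184 **+**+**++@@+---::....:-----@@@@@@@@@@@@
186 *%#@@@@@@@@@*-......::....--@@@@@%@@@@@@
188 @@@@@@@@@@@@...::::::::::..:@@@@@@@@@@@@
190 @@@@@@@@@@@..::::::::::::::.-@@@@@@@@@@@
192 @@@@@@@@@@::::::::::::::::::.:@@@%@%@@@@
194 @@@@@@@@@::::::::::::::::::::.:@@@@@@@@@
196 @@@@@@@@-.::::::::....::::::::.*@@@@@@@@
198 %@@@@@@@.::::::.  ....  .:::::::@@@@@@@@
```

```bash
python3 - <<'E'
from h import *
import pickle
I=pickle.load(open('pics/w3.pkl','rb'))
for v in(43,46,50,53): print(v,[np.round(onz(I,315,v,z)[0],4) for z in(.1,.12,.14,.16,.18,.2,.22)])
it=r.camera_info('top');isc=r.camera_info('scene')
print('knob',tri([ray(it,339,101),ray(isc,290,268)]))
p=np.array([.5788,-.0606,.3005]);I=pickle.load(open('pics/w10.pkl','rb'));f=np.radians(4.1)
X=np.array([np.cos(f),np.sin(f),0]);T=np.array([.6914,-.0556,.134])
for t in(8,9,10,11):
    a=-X*np.sin(np.radians(t))+np.array([0,0,np.cos(np.radians(t))])
    b=X*np.cos(np.radians(t))+np.array([0,0,np.sin(np.radians(t))])
    print(t,[np.round(proj(I,q),1) for q in(p-.139*a+.01*b,p-.083*a+.014*b)],'mouth-p',-.139*a)
E
```

```text
43 [np.float64(0.7261), np.float64(0.721), np.float64(0.7159), np.float64(0.7108), np.float64(0.7057), np.float64(0.7006), np.float64(0.6955)]
46 [np.float64(0.7226), np.float64(0.7176), np.float64(0.7127), np.float64(0.7078), np.float64(0.7028), np.float64(0.6979), np.float64(0.693)]
50 [np.float64(0.7178), np.float64(0.7131), np.float64(0.7084), np.float64(0.7037), np.float64(0.699), np.float64(0.6943), np.float64(0.6896)]
53 [np.float64(0.7141), np.float64(0.7096), np.float64(0.7051), np.float64(0.7006), np.float64(0.6961), np.float64(0.6916), np.float64(0.6871)]
knob (array([ 0.7513063 , -0.05017058,  0.22847678]), [np.float64(0.0005276725528972034), np.float64(0.0005276725528971834)])
8 [array([319.6, 160.7]), array([319.8, 172.5])] mouth-p [ 0.01929555  0.00138312 -0.13764726]
9 [array([319.6, 158.7]), array([319.8, 171.1])] mouth-p [ 0.02168874  0.00155467 -0.13728868]
10 [array([319.6, 156.6]), array([319.8, 169.7])] mouth-p [ 0.02407532  0.00172574 -0.13688828]
11 [array([319.6, 154.5]), array([319.8, 168.3])] mouth-p [ 0.02645457  0.00189629 -0.13644618]
```

The gun hangs at a repeatable tilt of about 9.5°, because the pads act as a pivot. So I'll place the coupler over the tip at that tilt and swing it upright onto the axis, using the nipple as the pivot.

Request:
jog_arm([
  [[-1,0.6,0,0,0],[-1,1.2,0,0,0],[-1,1.7,0.1,0,0],[-1,1.8,0.1,0,0],[-1,1.5,0.1,-0.3,0],[-1,1,0.1,-0.6,0],[-1,0.6,0,-0.5,0],[-1,0.35,0,-0.3,0]],
])

```text
time_s: 21.78
tcp_pos: [0.6663, -0.0566, 0.2828]
eef_rot: [180.0, 0.1, 4.1]
contact_force: [0.3, -0.0, -3.7]
gripper_width: 0.0224
gripper_force: 60.0
```

Request:
jog_arm([
  [[-1,0,0,0,0],[-1,0,0,0,0]],
])

```text
time_s: 22.02
tcp_pos: [0.6661, -0.0566, 0.2841]
eef_rot: [-180.0, -0.0, 4.1]
contact_force: [0.1, -0.6, -2.8]
gripper_width: 0.0224
gripper_force: 60.0
```

```bash
python3 snap.py w11; python3 - <<'E'
from h import *
import pickle
I=pickle.load(open('pics/w11.pkl','rb'));p=np.array(r.get_state()['tcp_pos']);f=np.radians(4.1)
X=np.array([np.cos(f),np.sin(f),0]);T=np.array([.6914,-.0556,.134]);print('tip px',proj(I,T),'hex',proj(I,T-.02*np.array([-.4988,-.0345,.866])))
for t in(4,6,8,10,12,14):
    a=-X*np.sin(np.radians(t))+np.array([0,0,np.cos(np.radians(t))])
    b=X*np.cos(np.radians(t))+np.array([0,0,np.sin(np.radians(t))])
    print(t,[np.round(proj(I,q),1) for q in(p-.139*a+.01*b,p-.139*a,p-.083*a+.014*b)],'mouth-T',np.round(p-.139*a-T,4))
E
python3 asc.py w11 280 360 110 200 2
```

```text
22.02 [ 0.6661 -0.0566  0.2841] [-1.80e+02 -4.00e-02  4.14e+00]
tip px (np.float64(320.1496885974125), np.float64(162.68281311604173)) hex (np.float64(320.0864472983473), np.float64(152.6775936047793))
4 [array([319.5, 169. ]), array([319.5, 177.5]), array([319.7, 178.2])] mouth-T [-0.0156 -0.0003  0.0115]
6 [array([319.5, 164.9]), array([319.5, 173.4]), array([319.7, 175.4])] mouth-T [-0.0107  0.0001  0.0119]
8 [array([319.5, 160.8]), array([319.5, 169.3]), array([319.8, 172.5])] mouth-T [-0.0059  0.0004  0.0125]
10 [array([319.5, 156.7]), array([319.5, 165.2]), array([319.8, 169.8])] mouth-T [-0.0012  0.0008  0.0132]
12 [array([319.5, 152.6]), array([319.5, 161.1]), array([319.8, 167. ])] mouth-T [0.0036 0.0011 0.0142]
14 [array([319.5, 148.4]), array([319.5, 157. ]), array([319.8, 164.2])] mouth-T [0.0083 0.0014 0.0153]
cols from 280 step 2
110 =========: .:::::::::::::::::. +==++++++
112 ==========: .:::::::::::::::: ==--======
114 ===------=-- .:::::::::::::: -=====-====
116 -----------:. .:::::::::::..::::-:::::::
118 :.-:+++.....:.  .:::::::. :--:::.+==****
120 =:::-::.::----:
[... 1080 characters left out ...]
-=+::.:-+-*****---------*
170 ----------------........:*****---------*
172 ---------------..------:.:***----------*
174 =============*.:---------.:*+++++++++*@@
176 **+***+**+***:------------.*+**++++++*@@
178 ++**+**+*++**.-------------:+********@@@
180 ***+*****+***:-------------:***+**+++@@@
182 ***+**+*++**+--------------:@+++**+**@@@
184 ******+*++++----:::...:----:@@++++**+@@@
186 **********+@*-:....:::....--@@@@@@@@@@@@
188 *****@+*@@@@...::::::::::..:@@@@@@@@@@@@
190 @@@@@@@@@@@:.::::::::::::::.-@@@@@@@@@@@
192 @@@@@@@@@@::::::::::::::::::.:@@@@@@@@@%
194 @@@@@@@@@::::::::::::::::::::.:@@@@@@@@@
196 @@@@@@@@=.::::::::....::::::::.*@@@@@@@@
198 @@@@@@@@.::::::.    .   .:::::::@@@@@@@@
```

Request:
jog_arm([
  [[-1,0,0,-0.5,0],[-1,0,0,-0.5,0],[-1,0,0,-0.3,0],[-1,0,0,0,0]],
])

```text
time_s: 22.58
tcp_pos: [0.6662, -0.0565, 0.2702]
eef_rot: [180.0, 0.0, 4.1]
contact_force: [0.7, -0.2, -3.5]
gripper_width: 0.0222
gripper_force: 60.0
```

Request:
jog_arm([
  [[-1,0,0,-0.2,0],[-1,0,0,-0.15,0],[-1,0,0,0,0]],
])

```text
time_s: 22.95
tcp_pos: [0.6663, -0.0564, 0.267]
eef_rot: [-180.0, -0.0, 4.1]
contact_force: [0.6, 1.3, -3.3]
gripper_width: 0.0223
gripper_force: 60.0
```

Request:
jog_arm([
  [[-1,0,0,-0.2,0],[-1,0,0,0,0]],
])

```text
time_s: 23.2
tcp_pos: [0.6661, -0.0566, 0.2647]
eef_rot: [-180.0, 0.0, 4.1]
contact_force: [-0.1, 0.3, -4.1]
gripper_width: 0.0222
gripper_force: 60.0
```

Request:
jog_arm([
  [[-1,-0.3,-0.02,-0.05,0],[-1,-0.3,-0.02,-0.05,0],[-1,0,0,0,0]],
])

```text
time_s: 23.58
tcp_pos: [0.6602, -0.0569, 0.2643]
eef_rot: [-180.0, -0.0, 4.1]
contact_force: [0.4, 0.1, -3.0]
gripper_width: 0.022
gripper_force: 60.0
```

```bash
python3 snap.py w12b; python3 asc.py w12b 290 350 124 190 2
```

```text
23.57 [ 0.6602 -0.0569  0.2643] [-1.80e+02 -3.00e-02  4.14e+00]
cols from 290 step 2
124 ::::-----=============-----::*
126 ::::-----======+=====------::*
128 **::-----============------::*
130 --::-----======+====-=-----::*
132 --:::------=====--=------:::=*
134 -----:-:***##%%@%%###**:--****
136 -----:--**##%%%@%%%##**===****
138 ----------=+=++++==+++********
140 ------------::---::*********==
142 ------------::---::-******----
144 -------------=+++=--******----
146 -------------*#*%+-----==-----
148 -------------**--=:-----------
150 ------------------------------
152 -----------:-----::-----------
154 -----------:------:-*-*+*-----
156 -------------+===--:******----
158 ------------=======:******----
160 ----------:===---==:*****-----
162 ------------:.....==*****-----
164 ----------.....:....*****+----
166 ---------..:--==---..*****----
168 --------..--=====---.:****----
170 --------.---=====----.+***----
172 ======-::--=======-----#+++=+=
174 +***+**:---======-----:@+**+++
176 *+++++*:---======-----:*******
178 +******:---=======-----*+*++**
180 *+++***:---==--:-=-----**+++**
182 ++++++*---.........:---*+*++**
184 **+****:..::::::::....-@@**+*+
186 ******...:::::::::::::.#@+++*+
188 ****+:.:::::::::::::.::.*@@@@@
```

The coupler has engaged and the gun is pivoting on the tip (tilt now about 13°). I'll follow the arc to 30°.

Request:
jog_arm([
  [[-1,-0.45,-0.04,-0.12,0],[-1,-0.45,-0.04,-0.13,0],[-1,-0.44,-0.04,-0.16,0],[-1,-0.44,-0.04,-0.16,0]],
])

```text
time_s: 24.12
tcp_pos: [0.6424, -0.0585, 0.2584]
eef_rot: [-180.0, -0.0, 4.1]
contact_force: [3.2, 0.4, -3.7]
gripper_width: 0.0223
gripper_force: 60.0
```

Request:
jog_arm([
  [[-1,-0.44,-0.04,-0.22,0],[-1,-0.44,-0.04,-0.22,0],[-1,-0.43,-0.04,-0.25,0],[-1,-0.42,-0.04,-0.25,0],[-1,0,0,0,0]],
])

```text
time_s: 24.75
tcp_pos: [0.6249, -0.0602, 0.249]
eef_rot: [180.0, -0.0, 4.1]
contact_force: [2.2, 0.5, -2.7]
gripper_width: 0.0216
gripper_force: 60.0
```

```bash
python3 snap.py w13; cat > chk.py <<'E'
from h import *
import pickle,sys
I=pickle.load(open(f'pics/{sys.argv[1]}.pkl','rb'));s=r.get_state();p=np.array(s['tcp_pos']);f=np.radians(4.1)
X=np.array([np.cos(f),np.sin(f),0]);T=np.array([.6914,-.0556,.134]);A=np.array([-.4988,-.0345,.866])
print('tip px',proj(I,T),'TCP-T along',(p-T)@A,'perp',np.round(p-T-A*((p-T)@A),4))
for t in(20,25,30,35):
    a=-X*np.sin(np.radians(t))+np.array([0,0,np.cos(np.radians(t))])
    b=X*np.cos(np.radians(t))+np.array([0,0,np.sin(np.radians(t))])
    print(t,[np.round(proj(I,q),1) for q in(p-.139*a+.01*b,p-.083*a+.014*b)],'mouth-T',np.round(p-.139*a-T,4))
E
python3 chk.py w13; python3 asc.py w13 280 360 80 160 2
```

```text
24.75 [ 0.6249 -0.0602  0.249 ] [180.    -0.     4.14]
tip px (np.float64(319.7973556173974), np.float64(126.65513896464334)) TCP-T along 0.13290272937189945 perp [0. 0. 0.]
20 [array([319.6, 135.7]), array([319.8, 155.8])] mouth-T [-0.0188 -0.0012 -0.0155]
25 [array([319.6, 125.2]), array([319.9, 149.1])] mouth-T [-0.0077 -0.0004 -0.0109]
30 [array([319.6, 114.6]), array([319.9, 142.6])] mouth-T [ 0.0031  0.0004 -0.0053]
35 [array([319.7, 103.9]), array([319.9, 136.4])] mouth-T [0.0133 0.0011 0.0013]
cols from 280 step 2
80 .....::-------==============-----::.....
82 .....:::-----===============-----::.....
84 ---::.:------===============-----::...::
86 ---::.:------===============-----::*****
88 ---::.:------==============------::*****
90 ---::.:------=======+====:-------::*****
92 ---::.:------======++======------::*****
94 --:::.:-------============-------::*****
96 -:-::.::::.......        ......::::*****
98 :.:::....:=-***##%%%@%%%###*:--...******
100 #=. ..-:.:::**###%%@@@%%###*::-.+*******
102 *=****----+++++=======-=====+==*********
104 -******---:::::::::--::::..:--********
[... 517 characters left out ...]
-####*##=++**************
130 -------*****----##==++*##+**************
132 --------==*----+#*=+++=##=**************
134 ----------=----+=--+++=##+**************
136 ----------------=::::::##***************
138 ---------------:::::::::-***************
140 --------------:.::::::::::+*******-=****
142 -------------:..:++***+-:.:******-------
144 -------------.:=+********-.:****=-------
146 ------------..=++********+-.==**--------
148 ------------.-==+********++:------------
150 =======+*++*.-===********++=-++*+****+++
152 +***+**++***--===+*******++==+**+++++++*
154 ++**+***++**-======******++=+@+*****+***
156 *++**+*+++**-=======+****+++*@+****++**+
158 *+*********+-========****++=%@@++**++*++
```

Tilt is about 30° with the TCP on the nipple's axis (perpendicular error about 0). Now I'll push along the axis.

Request:
jog_arm([
  [[-1,0.12,0.01,-0.21,0],[-1,0.12,0.01,-0.21,0],[-1,0.12,0.01,-0.21,0],[-1,0,0,0,0]],
])

```text
time_s: 25.3
tcp_pos: [0.6289, -0.0607, 0.2449]
eef_rot: [179.9, -0.1, 4.2]
contact_force: [-3.9, 0.8, 9.9]
gripper_width: 0.0217
gripper_force: 60.0
```

Request:
jog_arm([
  [[-1,0.12,0.01,-0.21,0],[-1,0.12,0.01,-0.21,0],[-1,0,0,0,0]],
])

```text
time_s: 25.68
tcp_pos: [0.6313, -0.0606, 0.2411]
eef_rot: [179.9, -0.1, 4.2]
contact_force: [-5.6, 1.2, 11.9]
gripper_width: 0.0216
gripper_force: 60.0
```

Request:
jog_arm([
  [[-1,0.12,0.01,-0.21,0],[-1,0,0,0,0]],
])

```text
time_s: 25.92
tcp_pos: [0.6325, -0.0606, 0.2393]
eef_rot: [179.9, -0.1, 4.2]
contact_force: [-4.7, -0.2, 13.4]
gripper_width: 0.0219
gripper_force: 60.0
```

```bash
python3 snap.py w14; python3 chk.py w14; python3 asc.py w14 280 360 90 160 2
```

```text
25.93 [ 0.6325 -0.0606  0.2393] [ 1.7989e+02 -1.0000e-01  4.1600e+00]
tip px (np.float64(318.7533402146715), np.float64(134.8694155452861)) TCP-T along 0.1207720253038864 perp [ 0.0014 -0.0008  0.0008]
20 [array([319.4, 136.1]), array([319.7, 156.2])] mouth-T [-0.0114 -0.0016 -0.0252]
25 [array([319.4, 125.7]), array([319.8, 149.5])] mouth-T [-0.0002 -0.0008 -0.0206]
30 [array([319.5, 115.1]), array([319.8, 143. ])] mouth-T [ 0.0105  0.     -0.015 ]
35 [array([319.5, 104.4]), array([319.9, 136.8])] mouth-T [ 0.0207  0.0007 -0.0085]
cols from 280 step 2
90 -:::.::------===============-----::=====
92 -:::.::------===============-----::*****
94 --::.:-------==============------::*****
96 :-::.:-------==============------::*****
98 :-::.:-------=============-------::*****
100 :-::.:-------======++=====-------::*****
102 :-::.::------========-====-------::*****
104 :::::::..:....    :::.     ..:....=*****
106 +-..:-:..---*###%%%@@%%%###*:=:.-*******
108 =****---:::***##%%@@@%%###**=--*********
110 *******+--====---===-----------*********
112 ********--------::---:::-***+***********
114 **
[... 328 characters left out ...]
-=+=+++==-***************
130 =====-******----==++++=+-***************
132 -------=****---==+#%#%==-***************
134 ---------==-----#####=#*-***************
136 ---------------+#==++*##-***************
138 ---------------++--:::*##***************
140 ----------------::::::::****************
142 --------------..::::::::.-*******-=----=
144 -------------...=++***+:..=******-------
146 ------------:.:+++******+:.*****=-------
148 ------------.:==++******++:.------------
150 ------------.===*+******+++.------------
152 ------------:====*******+++:------------
154 -------------====*******+++-------------
156 -----------:-=======****+++=***=========
158 *******+***=-=======****+++=@@@*+*++++**
```

```bash
python3 - <<'E'
from h import *
import pickle
I={k:pickle.load(open(f'pics/w{k}.pkl','rb')) for k in(2,3,4,10,13,14)}
px={2:(236.8,81),3:(315.4,66.6),4:(235.4,67.4),10:(322.4,85.8)}
print(tri([ray(I[k],*px[k]) for k in px]))
T=np.array([.6914,-.0556,.134]);A=np.array([-.4988,-.0345,.866])
b=np.array([.864,.0597,.5])
for k in(13,14):
    print(k,'nipple axis z=0,5,7,24:',[np.round(proj(I[k],T-(.024-z)*A)[1],1) for z in(0,.005,.007,.024)],'hex far edge z5',np.round(proj(I[k],T-.019*A+.008*b)[1],1),'seated mouth far edge',np.round(proj(I[k],T-.017*A+.01*b)[1],1))
    im=cv2.imread(f'pics/w{k}.png')
    for v in range(100,150,1): print(v,im[v,318:323].mean(0).astype(int),end=' | ' if v%3 else '\n')
    print()
E
```

```text
(array([ 0.69125442, -0.05578294,  0.13435571]), [np.float64(0.0009754854563427592), np.float64(0.00018834273369172766), np.float64(0.00027594081488793276), np.float64(0.0006383576991293836)])
13 nipple axis z=0,5,7,24: [np.float64(115.0), np.float64(117.3), np.float64(118.3), np.float64(126.7)] hex far edge z5 110.3 seated mouth far edge 109.5
100 [234 240 235] | 101 [236 242 236] | 102 [107 113 107]
103 [47 49 49] | 104 [69 91 55] | 105 [71 96 55]
106 [71 95 56] | 107 [70 94 55] | 108 [ 81 110  63]
109 [110 130  99] | 110 [134 142 134] | 111 [143 150 144]
112 [171 179 172] | 113 [150 157 151] | 114 [125 130 125]
115 [122 128 122] | 116 [124 130 125] | 117 [125 132 126]
118 [127 133 128] | 119 [126 132 127] | 120 [143 150 144]
121 [129 136 130] | 122 [128 135 129] | 123 [127 134 128]
124 [162 170 163] | 125 [187 197 188] | 126 [183 192 184]
127 [182 191 183] | 128 [177 186 178] | 129 [138 145 138]
130 [128 135 129] | 131 [129 135 129] | 132 [129 136 130]
133 [130 137 131] | 134 [132 139 133] | 135 [104 110 105]
136 [64 65 63] | 137 [57 57 56] | 138 [58 59 57]
139 [57 57 55] | 140 [5
[... 571 characters left out ...]
92 53] | 113 [71 95 55] | 114 [71 94 55]
115 [72 96 55] | 116 [ 82 112  62] | 117 [132 140 132]
118 [135 141 136] | 119 [157 164 158] | 120 [148 155 149]
121 [125 132 127] | 122 [121 127 122] | 123 [122 128 123]
124 [124 129 124] | 125 [124 130 125] | 126 [124 130 125]
127 [142 150 143] | 128 [130 137 131] | 129 [127 134 128]
130 [128 134 129] | 131 [128 134 129] | 132 [202 211 203]
133 [186 196 188] | 134 [167 175 168] | 135 [183 192 184]
136 [151 159 152] | 137 [103 109 104] | 138 [71 73 70]
139 [58 58 56] | 140 [57 57 55] | 141 [56 56 54]
142 [56 56 54] | 143 [109 111 108] | 144 [156 159 158]
145 [160 163 162] | 146 [158 161 160] | 147 [158 162 160]
148 [158 161 160] | 149 [157 162 161] |
```

The coupler stays about 10 mm short of the seat. Its rim rests on the cone off-centre: about 1 mm in y, and up to about 4 mm towards the robot from the pivoting. I'll back off, re-centre and push again.

Request:
jog_arm([
  [[-1,-0.25,-0.02,0.43,0],[-1,-0.25,-0.01,0.43,0],[-1,0,0,0,0]],
])

```text
time_s: 26.35
tcp_pos: [0.6275, -0.0605, 0.2474]
eef_rot: [179.9, -0.1, 4.2]
contact_force: [-3.5, 0.2, 8.5]
gripper_width: 0.0216
gripper_force: 60.0
```

Request:
jog_arm([
  [[-1,0.1,0.06,0.06,0],[-1,0.1,0.06,0.06,0],[-1,0.08,0.02,0.05,0],[-1,0,0,0,0]],
])

```text
time_s: 26.85
tcp_pos: [0.6304, -0.0593, 0.2489]
eef_rot: [179.9, -0.1, 4.1]
contact_force: [-3.6, 0.1, 8.0]
gripper_width: 0.0217
gripper_force: 60.0
```

```bash
cat > cpl.py <<'E'
from h import *
import sys,subprocess,pickle
n=sys.argv[1];subprocess.run(['python3','snap.py',n]);s=r.get_state()
I=pickle.load(open(f'pics/{n}.pkl','rb'));p=np.array(s['tcp_pos']);T=np.array([.6913,-.0557,.1342]);A=np.array([-.4988,-.0345,.866]);b=np.array([.864,.0597,.5])
F=np.array(s['contact_force'])+[0,0,3];d=p-T
print('F axial',F@A,'b',F@b,'y',F[1],'| along',d@A,'b',d@b,'y',(d-A*(d@A)-b*(d@b)),'| hex far',proj(I,T-.019*A+.008*b),'seated far',proj(I,T-.017*A+.01*b))
im=cv2.imread(f'pics/{n}.png').astype(int)
v0=int(proj(I,T-.019*A+.008*b)[1])-5
print(v0,' '.join(f"{im[v,318:323,1].mean():.0f}{'g' if im[v,318:323,1].mean()-im[v,318:323,2].mean()>12 else ''}" for v in range(v0,v0+32)))
for v in range(v0+1,v0+20,2): print(v,' '.join(str(x) for x in im[v,302:338,1]))
E
python3 cpl.py w15
```

```text
26.85 [ 0.6304 -0.0593  0.2489] [ 1.7991e+02 -8.0000e-02  4.1500e+00]
this script no longer has the robotException ignored in: <_io.TextIOWrapper mode='rw' encoding='UTF-8'>
Traceback (most recent call last):
BrokenPipeError: [Errno 32] Broken pipe
```

```bash
sed -i "s/import sys,subprocess,pickle/import sys,pickle/; s/subprocess.run(\['python3','snap.py',n\]);s=r.get_state()/s=r.get_state();I=r.camera_info('wrist');cv2.imwrite(f'pics\/{n}.png',r.capture('wrist'));pickle.dump(I,open(f'pics\/{n}.pkl','wb'))/; s/^I=pickle.load.*rb'));p=/p=/" cpl.py; python3 cpl.py w15
```

```text
F axial 11.195332699608215 b 3.0232663436837215 y 0.05700861319943191 | along 0.12979922787096934 b 0.004452231762070158 y [-4.66503186e-05  6.58888690e-04  7.33719634e-06] | hex far (np.float64(320.23109315105035), np.float64(116.1069400301972)) seated far (np.float64(320.25658496489103), np.float64(115.2962911644853))
111 97g 96g 95g 116g 136g 142 161 155 128 123 126 130 130 127 154 135 131 126 216 197 191 195 164 134 131 132 133 136 99 62 56 57
112 152 86 88 89 90 90 93 94 96 95 68 67 78 85 89 93 95 97 95 96 95 93 90 84 73 94 165 162 168 167 166 166 166 165 163 165
114 161 160 161 163 165 167 165 90 96 96 71 67 78 86 104 106 118 118 118 117 111 103 87 83 76 95 171 167 165 166 166 164 164 164 162 163
116 160 159 159 159 164 163 107 93 97 96 58 70 111 112 137 144 141 141 138 144 148 144 109 118 92 76 170 167 165 165 165 164 165 164 162 165
118 162 161 159 162 161 87 93 95 96 95 79 125 104 123 188 169 152 156 157 161 150 177 143 103 113 95 168 164 163 164 164 164 164 162 162 165
120 162 163 161 162 161 88 94 94 94 96 119 97 97 111 118 123 123 120 122 125 127 128 128 123 110 120 157 164 163 162 164 165 164 164 164 165
122 163 162 163 165 163 90 94 94 95 94 92 100 108 115 120 126 128 128 132 132 128 126 127 123 120 119 141 165 163 165 164 164 164 165 165 165
124 164 164 162 102 107 92 95 95 93 77 90 110 115 120 125 131 127 128 128 127 127 126 124 120 120 115 105 119 167 165 164 165 164 165 164 165
126 164 166 164 90 93 95 94 96 93 78 99 111 116 131 156 126 128 130 135 140 140 134 136 137 115 112 104 97 148 167 164 165 164 164 165 163
128 165 166 165 89 94 95 95 94 86 84 103 119 118 120 126 128 125 124 125 126 128 134 131 126 123 118 101 95 148 166 163 164 164 163 165 163
130 164 166 164 89 93 94 94 93 82 95 99 112 127 185 208 198 194 194 197 197 201 192 194 174 91 118 108 111 128 166 163 162 163 162 164 165
```

Request:
jog_arm([
  [[-1,0.12,0.01,-0.21,0],[-1,0.12,0.01,-0.21,0],[-1,0,0,0,0]],
])

```text
time_s: 27.32
tcp_pos: [0.6327, -0.0591, 0.2449]
eef_rot: [179.9, -0.1, 4.2]
contact_force: [-4.5, 0.6, 10.5]
gripper_width: 0.0223
gripper_force: 60.0
```

```bash
python3 cpl.py w16 | head -2
```

```text
F axial 13.865319506750275 b 2.9121381171989142 y 0.5681507617114646 | along 0.12517252935548295 b 0.00452757446354278 y [-4.35288006e-05  6.14082076e-04  7.07262817e-06] | hex far (np.float64(320.19171092020423), np.float64(118.38319585961024)) seated far (np.float64(320.21765413346236), np.float64(117.58597880392173))
113 96g 96g 94g 112g 131g 142 152 160 129 123 125 127 129 129 155 134 131 130 166 204 196 193 194 143 131 134 107 66 56 57 56 59
```

Request:
jog_arm([
  [[-1,-0.2,-0.01,0.35,0],[-1,-0.2,-0.02,0.35,0],[-1,0,0,0,0]],
])

```text
time_s: 27.75
tcp_pos: [0.6286, -0.0585, 0.2494]
eef_rot: [-180.0, -0.0, 4.1]
contact_force: [1.6, 1.1, -2.1]
gripper_width: 0.0218
gripper_force: 60.0
```

```bash
python3 cpl.py w17 | head -2
```

```text
F axial 0.001567770056666855 b 1.885754155477805 y 1.1392288490154803 | along 0.1311071907233432 b 0.003242071190150436 y [-1.05252860e-04  1.50778796e-03  7.44902605e-06] | hex far (np.float64(321.22023632710824), np.float64(114.30036096195099)) seated far (np.float64(321.2510188420706), np.float64(113.47536020842398))
109 96g 96g 94g 114g 136g 142 148 193 149 125 126 127 129 131 128 154 135 131 125 218 192 191 195 166 135 132 134 131 105 103 65 56
```

Request:
jog_arm([
  [[-1,0.17,0.01,0.1,0],[-1,0.17,0.02,0.1,0],[-1,0,0,0,0]],
])

```text
time_s: 28.18
tcp_pos: [0.6322, -0.0582, 0.2512]
eef_rot: [180.0, 0.0, 4.1]
contact_force: [2.0, -0.6, -3.9]
gripper_width: 0.0219
gripper_force: 60.0
```

```bash
python3 cpl.py w18 | head -2
```

```text
F axial -1.7630823422887782 b 1.2400001605140198 y -0.56276906093905 | along 0.13089157013137345 b 0.007278565457495015 y [-1.07606197e-04  1.53814249e-03  7.39630246e-06] | hex far (np.float64(321.18617538266056), np.float64(117.81750855485204)) seated far (np.float64(321.2170690226111), np.float64(117.03548803735447))
112 93g 96g 95g 100g 120g 141 141 168 165 128 121 124 126 128 125 137 129 128 122 219 197 193 197 163 131 128 129 131 130 81 57 56
```

```bash
python3 - <<'E'
from h import *
import pickle
for n in('w15','w18'):
    im=cv2.imread(f'pics/{n}.png').astype(int)
    print(n)
    for v in range(112,134,1):
        print(v,' '.join(f'{x:3d}' for x in im[v,306:334,1]))
E
```

```text
w15
112  90  90  93  94  96  95  68  67  78  85  89  93  95  97  95  96  95  93  90  84  73  94 165 162 168 167 166 166
113 158 159 159  93  95  96  69  66  79  85  88  92  93  95  99  94  93  91  89  84  75  96 173 168 166 166 166 165
114 165 167 165  90  96  96  71  67  78  86 104 106 118 118 118 117 111 103  87  83  76  95 171 167 165 166 166 164
115 163 166 167  91  97  96  61  67  78 106 134 136 135 136 134 137 139 135 111  98  74  90 169 167 166 165 165 164
116 164 163 107  93  97  96  58  70 111 112 137 144 141 141 138 144 148 144 109 118  92  76 170 167 165 165 165 164
117 161 104  93  95  97  94  63 109 115 100 153 162 158 160 157 162 168 164 131 114 113  74 170 166 164 164 165 163
118 161  87  93  95  96  95  79 125 104 123 188 169 152 156 157 161 150 177 143 103 113  95 168 164 163 164 164 164
119 162  88  93  95  94  96 115 118  95 124 141 124 122 126 129 131 130 137 142 124 112 121 167 163 162 162 165 164
120 161  88  94  94  94  96 119  97  97 111 118 123 123 120 122 125 127 128 128 123 110 120 157 164 163 162 164 165
121 162  90  94  95  94  96 111  95 102 108 117 122 
[... 3311 characters left out ...]
 163
128  90  94  94  96  94  76  92 109 109 133 139 134 124 123 131 135 134 133 135 135 115 112 102  97 148 166 165 163
129  90  94  95  95  95  74  96 117 124 113 122 122 126 127 127 128 133 133 128 124 128 123 101  97 149 166 164 163
130  89  93  94  95  93  71  98 117 111 116 122 127 122 122 121 123 124 123 129 125 123 118 103  93 132 167 164 161
131  88  93  94  95  92  79 132 108 115 120 132 195 210 214 220 224 228 202 129 118 121 118 122  84 127 166 165 161
132  89  93  92  92  85  75  98 109 119 182 211 201 194 194 194 197 204 195 198 195 120 117 109  99 127 166 164 161
133  90  92  93  93  85  84  99 167 189 201 204 202 195 197 193 189 192 192 193 198 196 162 104  95 128 168 165 163
```

Comparing columns, the nipple is centred at 320.7 and the coupler at 320.5, so y is now aligned. The gun sags towards the robot inside the bore. I'll move the TCP to the other side of the axis so the push centres it, then press.

Request:
jog_arm([
  [[-1,-0.4,-0.03,-0.22,0],[-1,-0.4,-0.03,-0.22,0],[-1,-0.35,-0.02,-0.2,0],[-1,0,0,0,0]],
])

```text
time_s: 28.72
tcp_pos: [0.6201, -0.059, 0.2451]
eef_rot: [-180.0, -0.0, 4.1]
contact_force: [2.0, 0.7, -2.7]
gripper_width: 0.0213
gripper_force: 60.0
```

Request:
jog_arm([
  [[-1,0.1,0.01,-0.17,0],[-1,0.1,0.01,-0.17,0],[-1,0,0,0,0]],
])

```text
time_s: 29.1
tcp_pos: [0.6224, -0.0594, 0.2436]
eef_rot: [179.9, -0.1, 4.2]
contact_force: [-4.3, 0.7, 9.7]
gripper_width: 0.0218
gripper_force: 60.0
```

```bash
python3 cpl.py w19
```

```text
F axial 13.12277635312108 b 2.6644372120807756 y 0.6521162245689226 | along 0.1292821367533896 b -0.005041664166588529 y [-7.38703763e-05  1.06151531e-03  7.41718351e-06] | hex far (np.float64(320.7853100518474), np.float64(107.80979562773942)) seated far (np.float64(320.81608763385157), np.float64(106.89621516594637))
102 95g 97g 95g 105g 124g 141 140 177 158 134 132 133 135 136 137 134 160 142 140 138 178 193 189 189 185 148 138 139 140 142 116 114
103 94 94 94 94 94 95 95 92 92 91 69 62 75 83 88 93 95 96 98 97 97 94 92 89 82 72 64 92 97 164 161 155 162 160 160 165
105 88 89 89 90 92 94 94 93 94 94 79 62 75 82 87 91 106 106 107 104 100 97 89 86 81 75 112 163 167 164 163 164 163 161 163 162
107 164 162 161 163 165 157 157 93 96 97 80 61 69 112 116 147 141 139 140 140 144 146 134 113 97 74 117 168 165 164 165 166 163 163 164 162
109 162 160 159 159 161 164 164 91 96 96 82 94 124 104 145 220 176 176 177 173 184 218 191 103 113 115 91 168 166 164 165 166 163 163 163 163
111 162 160 159 160 159 105 108 94 95 95 88 118 96 128 162 130 130 133 132 133 141 173 216 176 134 112 132 167 165 166 165 165 163 163 163 163
113 163 162 160 163 160 88 94 95 95 95 90 101 110 120 127 133 133 131 132 134 136 133 129 131 133 110 126 165 162 162 162 163 164 163 163 164
115 163 163 162 163 163 90 94 95 95 91 104 112 120 126 133 136 135 135 138 138 135 130 132 128 123 120 124 164 164 164 163 163 163 163 163 164
117 162 163 160 104 107 93 94 94 75 90 114 119 126 131 135 135 134 135 136 133 134 135 127 124 123 119 105 118 167 164 164 164 164 165 164 164
119 163 164 164 90 94 95 96 93 80 97 115 116 140 144 136 135 134 139 144 143 149 140 155 153 115 116 102 99 168 164 163 163 165 165 164 165
121 164 166 165 90 95 95 96 94 81 104 121 116 122 130 136 138 136 137 137 138 141 141 135 130 129 132 93 98 170 165 162 162 165 165 164 164
```

Request:
jog_arm([
  [[-1,0.2,0.01,0.12,0],[-1,0.2,0.01,0.12,0],[-1,0.12,0.01,-0.21,0],[-1,0,0,0,0]],
])

```text
time_s: 29.65
tcp_pos: [0.6278, -0.0592, 0.2442]
eef_rot: [179.9, -0.1, 4.2]
contact_force: [-4.5, 1.2, 10.7]
gripper_width: 0.0217
gripper_force: 60.0
```

Request:
jog_arm([
  [[-1,0.12,0.01,-0.21,0],[-1,0.12,0.01,-0.21,0],[-1,0,0,0,0]],
])

```text
time_s: 30.02
tcp_pos: [0.6301, -0.059, 0.2404]
eef_rot: [179.9, -0.1, 4.2]
contact_force: [-5.7, 1.1, 12.9]
gripper_width: 0.022
gripper_force: 60.0
```

Request:
jog_arm([
  [[-1,0.12,0.01,-0.21,0],[-1,0.12,0.01,-0.21,0],[-1,0,0,0,0]],
])

```text
time_s: 30.4
tcp_pos: [0.6326, -0.0589, 0.2366]
eef_rot: [179.9, -0.1, 4.2]
contact_force: [-6.7, 0.0, 14.1]
gripper_width: 0.0221
gripper_force: 60.0
```

```bash
python3 cpl.py w20; python3 asc.py w20 296 346 100 170 1 | cut -c1-60
```

```text
F axial 18.156464789698493 b 2.7592769845357177 y 0.01639015280956113 | along 0.11810842149570869 b 0.00026403737683276807 y [-5.81923564e-05  8.30822104e-04  6.72205544e-06] | hex far (np.float64(320.514462769531), np.float64(118.11372714721522)) seated far (np.float64(320.5443530059788), np.float64(117.28937907736261))
113 96g 95g 96g 118g 142 142 158 183 151 129 127 129 130 132 133 128 148 137 134 129 215 194 191 197 127 75 58 58 58 54 100 158
114 156 157 156 156 160 159 92 95 97 96 71 69 79 84 90 92 93 96 95 96 94 94 91 87 79 76 143 170 166 166 165 166 165 163 163 162
116 160 158 160 160 165 165 90 94 97 95 59 69 78 83 104 105 119 118 118 117 116 109 95 86 79 70 112 167 165 165 164 164 163 163 163 162
118 160 159 159 160 166 165 90 94 97 95 59 70 109 110 124 146 140 141 140 141 146 148 126 114 106 70 113 168 165 164 165 164 163 163 163 163
120 160 159 159 162 160 89 94 95 95 94 80 124 104 124 205 202 196 179 178 178 186 186 177 102 112 118 124 168 164 164 164 163 163 162 163 163
122 163 163 162 162 162 89 95 95 94 97 119 103 104 169 120 123 127 128 129 131 132 137 153 134 135 109
[... 3915 characters left out ...]
============**********++++++=-%@%@@++**+
158 +******:--=============+********++++++=-%@@@@+***+
159 +++****---================+*****++++++==@@@@@+***+
160 ++*****---=================+****++++++-=@@@@@++***
161 +++****---==================*****+====-=@@@@@++***
162 +++****--===========================---=@@@@@@+***
163 +++****--===========================----%@@@@@+*++
164 ******+--===========================----%@@@@@++++
165 ******+--===========================----%@@@@@++++
166 **+***+--===========================----#@@@@*++++
167 **++**+--===========================----*@@@@+++++
168 ++++*+=--===========================----*@@@@+++++
169 ++++*+=--===========================----*@@@@+**++
```

Request:
jog_arm([
  [[-1,-0.25,-0.02,0.43,0],[-1,-0.25,-0.02,0.43,0],[-1,-0.2,-0.01,0.35,0],[-1,0,0,0,0]],
])

```text
time_s: 30.95
tcp_pos: [0.6255, -0.0589, 0.2468]
eef_rot: [180.0, -0.0, 4.1]
contact_force: [-3.2, 0.2, 6.9]
gripper_width: 0.0215
gripper_force: 60.0
```

Request:
jog_arm([
  [[-1,-0.1,-0.01,0.17,0],[-1,0,0,0,0]],
])

```text
time_s: 31.2
tcp_pos: [0.6245, -0.0587, 0.2468]
eef_rot: [-180.0, 0.0, 4.1]
contact_force: [1.6, 0.5, 0.0]
gripper_width: 0.0213
gripper_force: 60.0
```

```bash
python3 cpl.py w21; python3 asc.py w21 296 346 95 150 1 | cut -c1-60
```

```text
F axial 1.7640669728875327 b 2.9598305731961547 y 0.531293872165312 | along 0.13099270163537224 b -0.0016029467884288023 y [-1.14142263e-04  1.64087662e-03  7.49617040e-06] | hex far (np.float64(321.39452147617703), np.float64(109.91877230714391)) seated far (np.float64(321.42759833131504), np.float64(109.04153998268164))
104 93g 96g 95g 101g 118g 141 141 171 179 138 128 130 131 134 135 132 154 139 136 134 201 191 189 192 176 141 136 137 137 139 108 105
105 93 95 94 93 95 94 94 93 92 93 91 66 66 78 86 89 94 95 97 96 97 95 94 91 87 79 88 92 100 164 162 159 158 163 161 162
107 85 87 88 89 89 91 91 93 93 95 94 68 67 79 83 88 91 100 108 105 100 100 92 89 85 76 77 166 160 168 166 165 166 165 163 162
109 164 162 161 162 163 165 165 107 94 97 96 69 67 90 113 128 145 139 140 139 141 146 143 119 107 74 78 172 167 165 165 165 163 164 163 162
111 164 160 160 159 160 166 166 91 95 98 95 61 110 117 98 153 187 163 168 167 168 175 189 154 103 116 93 138 168 166 165 165 164 163 163 162
113 164 160 159 159 161 160 89 93 95 96 98 115 118 95 126 134 157 149 127 128 131 162 234 205 132 102 119 120 166 1
[... 3075 characters left out ...]
-------::::::::::::::=+*****************
138 --------------::::::::::::::::::-=****************
139 -------------::.::::::::::::::::::-+**************
140 ------------:..:::.::::::::::::::.:-+*************
141 -----------......::::-===+--:::::::.-+************
142 ----------:....::=+++*******++-::.:..-***********=
143 ---------:...::=++*************++-:..:=*********=-
144 ---------...:-=++****************+-:..:*********--
145 ---------...-+++++****************+-:..=********--
146 --------...:=++++*****************++-:.:========--
147 --------..:===+++*****************+++-:.----------
148 -------:..-=====+*****************++++-.----------
149 -------:.:-=====******************++++-.:---------
```

Request:
jog_arm([
  [[-1,0,0,0,0],[-1,0,0,0,0]],
])

```text
time_s: 31.5
tcp_pos: [0.6245, -0.0587, 0.247]
eef_rot: [-180.0, 0.0, 4.1]
contact_force: [1.2, 0.3, -1.1]
gripper_width: 0.0215
gripper_force: 60.0
```

Request:
jog_arm([
  [[-1,-0.1,-0.01,0.17,0],[-1,0,0,0,0]],
])

```text
time_s: 31.75
tcp_pos: [0.6235, -0.0588, 0.249]
eef_rot: [-180.0, -0.0, 4.1]
contact_force: [3.4, 0.6, -2.5]
gripper_width: 0.0216
gripper_force: 60.0
```

Request:
jog_arm([
  [[-1,-0.1,-0.01,0.17,0],[-1,0,0,0,0]],
])

```text
time_s: 32.0
tcp_pos: [0.6225, -0.0591, 0.251]
eef_rot: [180.0, -0.0, 4.1]
contact_force: [2.4, -1.1, -3.1]
gripper_width: 0.0214
gripper_force: 60.0
```

Free retraction shows it hasn't snapped on; the jaws rest on the head. I'll press again and wiggle gently in y and in tilt to let it slip over.

Request:
jog_arm([
  [[-1,0.15,0.01,-0.26,0],[-1,0.15,0.01,-0.26,0],[-1,0.15,0.01,-0.26,0],[-1,0.15,0.01,-0.26,0],[-1,0,0.1,0,0],[-1,0,-0.1,0,0],[-1,0,-0.1,0,0],[-1,0,0.1,0,0]],
])

```text
time_s: 33.0
tcp_pos: [0.6284, -0.0593, 0.2426]
eef_rot: [179.9, -0.1, 4.2]
contact_force: [-4.7, 0.4, 11.6]
gripper_width: 0.022
gripper_force: 60.0
```

Request:
jog_arm([
  [[-1,0.35,0.02,0.2,0],[-1,0.35,0.02,0.2,0],[-1,-0.35,-0.02,-0.2,0],[-1,-0.35,-0.02,-0.2,0],[-1,0,0,0,0]],
])

```text
time_s: 33.62
tcp_pos: [0.6283, -0.0592, 0.2426]
eef_rot: [179.9, -0.1, 4.2]
contact_force: [-4.7, 0.4, 11.8]
gripper_width: 0.0216
gripper_force: 60.0
```

Request:
jog_arm([
  [[-1,-0.35,-0.02,-0.2,0],[-1,-0.35,-0.02,-0.2,0],[-1,0.35,0.02,0.2,0],[-1,0.35,0.02,0.2,0],[-1,0,0,0,0]],
])

```text
time_s: 34.25
tcp_pos: [0.6286, -0.0592, 0.2426]
eef_rot: [179.9, -0.1, 4.2]
contact_force: [-4.8, -0.2, 10.6]
gripper_width: 0.0215
gripper_force: 60.0
```

```bash
python3 cpl.py w22|head -2; python3 -c "
from plant import r;s=r.get_state();print(s['moment'],s['contact_force'])"
```

```text
F axial 14.171398139133707 b 2.6492610338978366 y -0.15209936401849367 | along 0.12532239433924947 b -0.00020971825535492927 y [-5.77039616e-05  8.23525547e-04  7.13593269e-06] | hex far (np.float64(320.51584343331876), np.float64(114.09551455610786)) seated far (np.float64(320.5442391350822), np.float64(113.24620329779269))
109 96g 95g 96g 118g 141 143 160 158 133 128 130 132 134 134 135 148 137 136 130 203 192 190 192 173 140 135 137 141 93 61 58 59
[0.03633211 1.63724706 0.02204701] [-5.63942769  0.84590791 11.09532116]
```

Request:
jog_arm([
  [[-1,0.15,0.01,-0.26,0],[-1,0.15,0.01,-0.26,0],[-1,0.15,0.01,-0.26,0],[-1,0.1,0,-0.17,0],[-1,0,0,0,0]],
])

```text
time_s: 34.92
tcp_pos: [0.6338, -0.0591, 0.2337]
eef_rot: [179.9, -0.1, 4.2]
contact_force: [-7.2, 0.5, 15.1]
gripper_width: 0.0215
gripper_force: 60.0
```

Request:
jog_arm([
  [[-1,0.1,0.01,-0.17,0],[-1,0,0,0,0]],
])

```text
time_s: 35.17
tcp_pos: [0.6348, -0.0591, 0.2325]
eef_rot: [179.9, -0.1, 4.2]
contact_force: [-7.6, -0.4, 17.3]
gripper_width: 0.0216
gripper_force: 60.0
```

Request:
jog_arm([
  [[-1,0.1,0.01,-0.17,0],[-1,0,0,0,0]],
])

```text
time_s: 35.42
tcp_pos: [0.6359, -0.0595, 0.2325]
eef_rot: [179.8, -0.2, 4.2]
contact_force: [-11.0, -0.5, 24.5]
gripper_width: 0.0218
gripper_force: 60.0
```

```bash
python3 cpl.py w23|head -2;  python3 asc.py w23 296 346 104 160 1 | cut -c1-60
```

```text
F axial 29.371235444258932 b 4.220132578431274 y -0.525489116221798 | along 0.1129013804923197 b 0.0010133881708640907 y [-2.51792774e-06  2.50731796e-05  6.39504558e-06] | hex far (np.float64(319.63045466399615), np.float64(121.51529469692115)) seated far (np.float64(319.6549557522409), np.float64(120.71408553898124))
116 96g 96g 94g 110g 131g 143 141 186 169 134 127 128 130 130 131 133 153 137 134 130 196 199 132 83 60 58 58 55 96 159 163 162
cols from 296 step 1
104 ---------============================-------------
105 ----------==========================--------------
106 --------------------------------------------------
107 :::..........................................:::::
108 .::-...::--=====++++**######**++++=====-.:-=-:....
109 .:-=-::******####%%%%%@@@%%%%%%######***::-=-:..:-
110 ::-=-::***#######%%%%%@@@%%%%%%########*::-=--=***
111 .::--:-*****#####%%%%%@@@@%%%%%#######**-::--:+***
112 -:----*****#####%%%%@@@@@@@%%%%%######***+++=-+***
113 --==+++****++++++++*******+*++++++++++++++===-+***
114 --::::::::-:::::::::::::::::::::::::::::::--==****
115 ------------:--::::::
[... 1749 characters left out ...]
..:=++++++***********+=::..:******-=***=
148 --------....=+++++++************+=::..-==***--===-
149 --------..:-===+++++************+++-:.:--===------
150 -------...=====++++************+++++-..-----------
151 -------..:=====+++*************+++++=:.-----------
152 -------..-=====+***************++++++-::----------
153 ------:.:-==========************+++++=::----------
154 ------:.--==========***********++++++=::----------
155 -------:--===========**********++++++=------------
156 -------:--===========**********+++++++-:----------
157 ------::--=============*******+*++++++--*******---
158 ------:---=============********+++++++--*******---
159 ------:--==============+*********+++==-=+#####++==
```

Pressing to 29 N only bottoms the nozzle, and there is a constant sideways force from the pads' grip torque. I'll back off, lower the grip so the gun can pivot freely with the fingertips bearing on the flange, and press again.

Request:
jog_arm([
  [[-1,-0.25,-0.01,0.43,0],[-1,-0.25,-0.01,0.43,0],[-1,-0.25,-0.01,0.43,0],[-1,-0.25,-0.01,0.43,0],[-1,-0.05,0,0.09,0],[-1,0,0,0,0]],
])

```text
time_s: 36.22
tcp_pos: [0.6253, -0.0588, 0.2464]
eef_rot: [180.0, -0.0, 4.1]
contact_force: [-3.8, 0.6, 7.6]
gripper_width: 0.0214
gripper_force: 60.0
```

Request:
jog_arm([
  [[-1,0,0,0,0],[-1,0,0,0,0]],
], force=10)

```text
time_s: 36.48
tcp_pos: [0.6249, -0.0586, 0.2453]
eef_rot: [180.0, 0.1, 4.1]
contact_force: [-3.7, -0.5, 4.3]
gripper_width: 0.0245
gripper_force: 10.0
```

```bash
python3 cpl.py w24|head -2;  python3 asc.py w24 296 346 100 150 1 | cut -c1-60
```

```text
F axial 8.215368814271567 b 0.42714987539408966 y -0.5343739867940153 | along 0.1294018162478413 b -0.002027738783021246 y [-1.14979830e-04  1.65353307e-03  7.41065454e-06] | hex far (np.float64(321.3622189846201), np.float64(110.15391435536522)) seated far (np.float64(321.3961834124526), np.float64(109.27699958137134))
105 96g 95g 97g 116g 137g 132 131 132 133 134 136 137 138 152 147 139 139 135 209 188 187 190 165 141 139 140 140 140 141 144 105 65
cols from 296 step 1
100 :::.:::-=*****####%%%%@@@@@@@%%%%######***==:--==-
101 ---:---=****####*###############*****#****+++=-+**
102 ----==-===-----------------------------------=-+**
103 ----:::::::::::::::::::::::::.:::::::....::::-=***
104 +--------::::::::::::::-----:::::::-----==+*******
105 *----------------:::::--------:::--***************
106 *+---------------:::::-------::::--***************
107 ***+-------------::::::------::::*****************
108 ****+++++++**----::::---------:::*****************
109 *************----:::-=+===+++=-::*****************
110 *************----::--=+++===+=--:+****************
111 *************--
[... 1425 characters left out ...]
-------::::::::::::::-+*****************
138 --------------:::::::::::::::::::-=***************
139 -------------::::::::::::::::::::::=**************
140 ------------:..:::::::::::::::::::::=+************
141 -----------:...::::::::-==-::::::::::-************
142 -----------.....:-==+*******+=-:::::.:=***********
143 ----------....::=+**************+-:::.:=********==
144 ---------:...:-=+*****************=:...:********--
145 ---------....=+++*****************+=::..=*******--
146 ---------...-++++******************+=:..:====***--
147 --------:..-=++++******************++=:..----===--
148 --------..:====+*******************+++=:.---------
149 --------..-======+*****************++++-.---------
```

Request:
jog_arm([
  [[-1,0.15,0.01,-0.26,0],[-1,0.15,0.01,-0.26,0],[-1,0.15,0.01,-0.26,0],[-1,0,0,0,0]],
])

```text
time_s: 37.02
tcp_pos: [0.6294, -0.0587, 0.2385]
eef_rot: [179.9, 0.1, 4.1]
contact_force: [-7.7, -0.7, 11.2]
gripper_width: 0.0249
gripper_force: 10.0
```

```bash
python3 cpl.py w25|head -2;  python3 asc.py w25 296 346 100 150 1 | cut -c1-60
```

```text
F axial 16.174836084710417 b 0.41747064008289225 y -0.6765814335715835 | along 0.12134048444754345 b -0.0014855980272118346 y [-9.14545509e-05  1.31339681e-03  6.93768442e-06] | hex far (np.float64(321.0441940829843), np.float64(114.61138424508904)) seated far (np.float64(321.07730472669874), np.float64(113.76145520795886))
109 97g 96g 95g 110g 130g 143 137 133 132 133 134 137 137 137 163 141 138 139 136 209 191 187 190 164 141 141 132 93 63 60 61 60
cols from 296 step 1
100 ::::..................          ................::
101 ...:-=-..:--===+*****###%%%########++====::---:...
102 ...:-=-:-*****#####%%%%%@@@%%%%%%######**-:-=--...
103 ..::-=-:-***#######%%%%%@@@%%%%%########*-:-=--:::
104 --:::-::=****#####%%%%%@@@@@%%%%##+####**=.:::--**
105 --::---=****#####%%%%@@@@@@@@%%%%#=#####**+++=-=**
106 ----=++++++++++++====++++++=======-=+++==+++==-+**
107 --:-::::::::::::::::::::::::::::::::::::::::::=+**
108 ------::::::::::::::::::-:-:::.:.:::::-----=+*****
109 **---------------.:::--------::::--***************
110 *----------------.::::-------:::-*****************
111 *+***++++****--
[... 1425 characters left out ...]
-----++=-:::::::::::+*##****************
138 -----------------::::::::::::::-=*****************
139 --------------:::::::::::::::::::-+***************
140 -------------::::::::::::::::::::::=**************
141 ------------:..:::::::::::::::::::::-+************
142 -----------....::::::-==+++-::::::::.-************
143 ----------:....::=++*********+=-::::.:=***********
144 ----------....:=+****************=:...:=*********=
145 ---------...::=++*****************=::..-*********-
146 ---------...-=+++*****************+=::.:=***-====-
147 --------:..:===++******************+=:..:===------
148 --------..:-===+*******************++=:.:---------
149 --------..-=====******************++++-:.---------
```

Lowering the grip let it snap on. The hex chamfer is now hidden, the coupler edge sits at the predicted seated row, and the sideways force fell from 2.8 to 0.4 N. I'll push about 4 mm further into the stroke.

Request:
jog_arm([
  [[-1,0.12,0.01,-0.2,0],[-1,0.12,0.01,-0.2,0],[-1,0,0,0,0],[-1,0,0,0,0]],
])

```text
time_s: 37.58
tcp_pos: [0.6317, -0.0585, 0.2348]
eef_rot: [179.9, 0.0, 4.1]
contact_force: [-6.9, 0.2, 11.1]
gripper_width: 0.0253
gripper_force: 10.0
```

```bash
python3 cpl.py w26|head -2;  python3 asc.py w26 296 346 110 150 1 | cut -c1-60; python3 -c "
import cv2
t=cv2.imread('pics/w26.png');print(t.shape)"
```

```text
F axial 15.62715884929998 b 1.1123441915104193 y 0.18217296472007583 | along 0.11691206051611884 b -0.0013843406631499286 y [-9.24251991e-05  1.32775661e-03  6.68585613e-06] | hex far (np.float64(321.0876265710262), np.float64(116.91740266865786)) seated far (np.float64(321.1214589891477), np.float64(116.08143536883755))
111 96g 96g 95g 103g 119g 142 128 132 134 135 136 138 139 140 138 156 142 141 141 140 206 190 186 188 162 143 142 130 130 118 71 60
cols from 296 step 1
110 -----::::::::::::.::::::::::...:..::::::----++****
111 +----------------.:::-------:::::--***************
112 *+*+-------------.::::-------:::-*****************
113 ****++++++***---:.::::-------:::-*****************
114 *************---:.::::------:::::*****************
115 *************---:.::----------:::*****************
116 *************---:.:-=++++++++--::*****************
117 *************----.-=-++====++=-::*****************
118 ***********-=---::=--===+++++=---+****************
119 ***********--------*====++++++*--+****************
120 ***********-------====+=+++++++==+****************
121 ***********----
[... 889 characters left out ...]
+++++**###*+**************
138 --------------+####=====++++==+####***************
139 --------------+==+#-==-=+++++=+*##*+**************
140 --------------=====-----++=++==###*=**************
141 ---------------===-::::::::--:-###*+**************
142 ---------------=-::::::::::::::-=#*-=*************
143 --------------:::::::::::::::::::----*************
144 -------------:::::::::::::::::::::::-*************
145 ------------:.:::::::::::::::::::::::=************
146 -----------...::::::::::--::::::::::::****-==*****
147 ----------:...::::-==+*****++-::::::::-***---=====
148 ---------:....::=**************+=-:::..-==--------
149 ---------.....:-******************-::...----------
(400, 640, 3)
```

The gun slipped in the light grip, so the force stayed level. The coupler is seated, so I'll grip firmly again and push.

Request:
jog_arm([
  [[-1,0,0,0,0],[-1,0,0,0,0],[-1,0.12,0.01,-0.21,0],[-1,0.12,0.01,-0.21,0],[-1,0,0,0,0],[-1,0,0,0,0]],
], force=60)

```text
time_s: 38.38
tcp_pos: [0.6342, -0.0584, 0.2309]
eef_rot: [179.9, 0.0, 4.1]
contact_force: [-8.0, -0.2, 13.5]
gripper_width: 0.0231
gripper_force: 60.1
```

```bash
python3 cpl.py w27|head -2;  python3 asc.py w27 296 346 112 156 1 | cut -c1-60
```

```text
F axial 18.273293227789978 b 1.3004413134964317 y -0.1787957224260762 | along 0.11237316270593571 b -0.0011466879285893308 y [-8.69155016e-05  1.24823849e-03  6.42357297e-06] | hex far (np.float64(321.03773044828614), np.float64(119.46561681303258)) seated far (np.float64(321.07203968066324), np.float64(118.64598911360211))
114 97g 96g 94g 113g 130g 142 141 135 133 134 136 138 139 139 140 158 143 141 142 141 206 191 186 189 163 111 106 69 60 61 61 60
cols from 296 step 1
112 ---:::::::::::::::::::::::::::::::::::::::---==***
113 +---------------:.:::::----:::::::-+****++********
114 *++++-----------::::::-------:::-*****************
115 *****+++++**+----.:::--------:::-*****************
116 *************----:::::-------::::*****************
117 *************----::::--------::::*****************
118 *************----.::-========-:::*****************
119 ************=----::==++++++++--::*****************
120 ***********-----::=-=++++++++=--:+****************
121 ***********-----:-=-*==++++++==--+****************
122 ***********-----::-=+===++++++==-+****************
123 ***********----
[... 1095 characters left out ...]
-----:::::::::::::::::-=*:-*************
144 -------------:::::::::::::::::::::-:-*************
145 ------------:..:::::::::::::::::::::-*************
146 -----------:..:::::::::::-:::::::::::=************
147 ----------:.....:::-==++**++-:::::::::-===========
148 ----------......=*************++-::::..:----------
149 ---------:.....-=****************+:::..:----------
150 ---------....-===*****************=-:...:---------
151 --------....:=====+****************+-:..:---------
152 --------...-=======****************++-:.:---------
153 --------..:========****************+++-:.---------
154 -------:..-==========+*************++++:.---------
155 -------:.:============*************++++-::--------
```

The axial push is 18 N, which puts the nozzle about 12 mm into the barrel. The coupler sits at the seated position and the tilt is about 30°. I'm handing in while holding this.

```bash
python3 -c "
from plant import r;s=r.get_state();print(s['contact_force'],s['gripper_force']);print(r.close_job())"
```

```text
[-7.53410095 -0.8857778  12.73062191] 60.055410861968994
the job is handed in; nothing more can be done
None
```

The job is handed in, with no verdict returned: the guard door was opened to about 1.5 rad, the coupler looks snapped onto the nipple (judged from wrist-camera pictures and forces, no pull test), and the gun is held pressed at about 18 N with the nozzle an estimated 12 mm into the barrel.

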